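# Cap the cleaner jug without cross-threading

## Task

Pick up the loose black screw cap and set it level on the one of the three jugs whose neck it fits. Turn it backward (counter-clockwise from above) until it drops into its thread, then screw it forward (clockwise) until it is fully home and level, and let go. Leave everything else where it is.

Things in the scene. Friction and masses are not known exactly. Their poses are not given: they have to be found in the camera images.
- cap_center (a point): black ribbed plastic screw cap, 57 mm across, 31 mm high, lying open side down on the table; inside width 51 mm. Site: on its axis, half-way up (15.5 mm from lower edge and from flat top), z up. Gripped across its ribbed side anywhere round it. Inside its lower edge are three equal lugs, 120 degrees apart, at angles not seen from outside: the thread start must be felt for
- cap: the same cap; origin at the centre of its lower edge. Screwing: from the gap where it dropped in, turn it clockwise from above; after at most 20 degrees it sinks along the thread, 5 mm in 60 degrees, until its inside rests on the rim: fully home, cap_center 4 mm below jug_b_neck. It jams 18 degrees later. It stays where it is left
- jug_a_neck (a point): white round plastic jug, 110 mm across, 180 mm tall, fixed where it stands, with an open neck 36 mm high; the narrowest neck of the three: 39 mm across over its threads. Site: centre of its rim, the jug's highest point; z up
- jug_b_neck (a point): white round plastic jug, 110 mm across, 180 mm tall, fixed where it stands, with an open neck 36 mm high; the middle neck of the three: 48 mm across over its threads. Site: centre of its rim, the jug's highest point; z up, which fits the cap with 1 mm of play all round
- jug_b: the jug with the middle neck; origin under its middle. Three-start thread. Set on, the cap stands on the threads, cap_center 9.5 mm above jug_b_neck (14 if on an end wall): forward it meets an end wall; backward it turns freely and within 105 degrees finds a gap, 19 degrees of free turn wide, and drops 8.5 mm, cap_center 1 mm above the point. The gap's end stops it. By luck it drops in at once
- jug_c_neck (a point): white round plastic jug, 110 mm across, 180 mm tall, fixed where it stands, with an open neck 36 mm high; the widest neck of the three: 58 mm across over its threads. Site: centre of its rim, the jug's highest point; z up
- spray_can: bystander: blue spray can, 64 mm across, 195 mm tall, standing beyond the jugs; to be left alone. Origin under its middle
- tape_roll: bystander: cardboard-coloured tape roll lying flat, 100 mm across, 45 mm high; to be left alone. Origin under its middle
- measure_cup: bystander: grey open measuring cup, 70 mm across, 75 mm high; to be left alone. Origin under its middle
- putty_knife: bystander: putty knife lying on the table; to be left alone. Origin under its middle
- brush: bystander: brush lying on the table; to be left alone. Origin under its middle
- paste_tin: bystander: closed tin, 90 mm across, 90 mm high, standing beyond the jugs; to be left alone. Origin under its middle
- spray_bottle: bystander: clear bottle with a trigger spray head, 80 mm across, 200 mm tall; to be left alone. Origin under its middle
Things that resemble listed ones, but are neither listed nor needed, are in the scene too. Of the things that look like the cap, take the one that is farthest to the robot's left at the start.

How it is judged:
On the way, in this order (a step that is already met when the one before it is completed fails the run):
1. the cap is brought level onto the middle-sized neck, above its thread (horizontal distance between cap_center and jug_b_neck below 0.006 m and angle between cap_center's own z axis and vertical below 0.12 rad and z of cap_center in the frame of jug_b_neck between 0.005 and 0.03 m), for 0.05 s.
2. the cap has dropped level into the thread start, not yet screwed down (horizontal distance between cap_center and jug_b_neck below 0.003 m and angle between cap_center's own z axis and vertical below 0.07 rad and z of cap_center in the frame of jug_b_neck between -0.0015 and 0.003 m), for 0.1 s.
At the end, for the whole second after the job is handed in: The cap is on the middle-sized neck, centred within 3 mm, level within 0.04 rad, screwed down until it rests on the rim (cap_center at least 3 mm below the neck site, home being 4 mm), released and at rest (horizontal distance between cap_center and jug_b_neck below 0.003 m and angle between cap_center's own z axis and vertical below 0.04 rad and z of cap_center in the frame of jug_b_neck between -0.006 and -0.003 m and linear speed of cap below 0.01 m/s); the robot touches nothing.
It fails at once if another thing on the table was pushed more than 20 mm (distance of any of spray_can, tape_roll, measure_cup, putty_knife, brush, paste_tin, spray_bottle from where it was at the start of the episode above 0.02 m).
It also fails if it takes over 64 s, if anything falls off the work surface, if the arm or the gripper's body presses on something with over 40 N, if the wrist force passes 120 N, or if a joint passes its speed limit or range.

## Robot

A 6-joint arm with a two-finger parallel gripper is mounted at the origin on the work surface. World frame = base frame: x ahead of the robot, y to its left, z up, the work surface at z = 0. Lengths are in m, angles in rad, forces in N, time in s.
With the tool pointing down it reaches from about 0.375 to 0.9 m from the base axis. Payload 3.1 kg.
Tool frame: the origin (TCP) lies at the very end of the fingers, on their centre line; the grasp point (between the pads) lies 19 mm behind it (hold_point_z is the distance from the TCP to the grasp point, in m); x points along the fingers, y is the direction in which the jaws open and shut, and the axes are right-handed (so a half turn about x gives the same grasp; the last joint's range is limited). The gripper opens to 87 mm and grips with 3 to 60 N. Pads are 19 mm wide; open, the fingers measure 117 mm over their backs; the gripper's body (75 mm by 190 mm) begins 51 mm behind the grasp point.
Start: joints at [-1.476, 0.527, 1.433, -0, 1.181, -0.178], TCP at [0.168, -0.602, 0.199] pointing down, gripper open.
Joint ranges: [-3.08, 3.08], [-0.75, 2.2], [0.22, 2.44], [-1.43, 4.57], [0, 2.65], [-2.85, 2.85]. Speed limits (rad/s): [2.79, 2.79, 3.14, 3.14, 3.14, 3.14].

## Interface

Orientations are given as a unit quaternion [x, y, z, w].
In Python, from rig import * gives the robot as it stands.
- The arm moves only by the tool send_rows, never from a script. Its argument "steps" is a list that holds one entry, the list of rows, each a list of 6 numbers: the shift along the tool's x, y, z in cm, then the turn, a rotation vector about the tool's x, y, z in units of 6 degrees (1.0 is 6 degrees). In form: [[[x, y, z, wx, wy, wz], ...]]. A call has 1 to 8 rows; each row shifts and turns the pose as measured when the row begins, along the tool's axes as they then stand; what a row does not reach is not made up. A row lasts 1/12 s, in which the tool goes at most 41.7 mm and 7.16 degrees, less where a joint would pass 70% of its speed; a pose out of reach is approached as far as the arm can. A call is refused whole if a number of a shift passes 4.17 or a number of a turn 1, either way. A call with a gripper value outside its range is refused whole. "gripper" is the closure, from 0 (fully open) to 1 (shut), set as the call begins (left out, the last holds). The fingers move at their own pace and stop on an object; "force" is the grip in N (left out, the last holds). Time passes only in rows, so rows that do not move let the fingers close. It gives the time, the measured TCP pose, the force and the opening at its end, in the units of the state.
- get_obs(): the state, without advancing time (a new reading comes with each control period).
- camera(name): name is "scene" or "top"; returns (picture, depth): 384x512x3 uint8, red, green, blue; 384x512 float32, m along the optical axis (not along the pixel's ray), 0 where there is no reading.
- camera_params(name): a dict with "intrinsics" (3x3 intrinsics, pixels), "position" and "attitude" of the camera in the world. Camera axes: x right, y down, z forward; pixel columns grow to the right and rows downward; lengths in m; the calibration is good to about 2 mm. A picture is of the moment at which its call begins. camera_params takes no time and is no camera call.
- hand_in(): hands the job in, once; it reports no verdict.
The state is a dict: "time": time; "q": joint angles; "joint_velocities": joint speeds; "joint_torque": joint torques, N m; "position": TCP position; "tool_rot": TCP orientation; "ft_force": force on the tool from outside, world axes, zero at the start; "moment": the same for the moment, N m; "grip_width": finger opening in m.
Only numpy, scipy, OpenCV 4.12 (cv2) and the standard library are available. Lean on these libraries where they do the work, as an engineer would, in place of code of your own. Each camera call takes 0.05 s, during which the arm holds its last target.

## Working session

There is one attempt and no reset: what is moved stays moved. The work goes in short steps, Python scripts to look and compute and a tool call to move; the robot and the scene stay as the last step left them, time stands still between calls to the robot, and variables do not carry over. Pictures are saved under pics/ and viewed, and the job is handed in when it is done.

Besides the shell and the picture viewer there is one more tool, called after "Call:" as name([rows], argument=value, ...), one row to a line, values as JSON. send_rows: Moves the arm, as the interface text tells. Its arguments: {"type":"object","properties":{"steps":{"type":"array"},"gripper":{"type":"number"},"force":{"type":"number"}},"required":["steps"]}

```bash
ls; mkdir -p pics; python3 - <<'E'
from rig import *
import cv2,numpy as np
o=get_obs();print(o)
for n in("scene","top"):
    p=camera_params(n);print(n,p)
    im,d=camera(n);cv2.imwrite(f"pics/{n}0.png",cv2.cvtColor(im,cv2.COLOR_RGB2BGR));np.savez(f"{n}0.npz",im=im,d=d)
E
```

```text
pics
{'time': 0.0, 'q': array([-1.47652540e+00,  5.28485203e-01,  1.43391664e+00, -1.27626171e-05,
        1.18137873e+00, -1.78495940e-01]), 'joint_velocities': array([-0.00054542,  0.00048147, -0.00037868,  0.00048812,  0.00114938,
       -0.00041773]), 'joint_torque': array([ 5.50988661e-04, -4.40033698e+01, -1.76589721e+01,  6.33021654e-02,
        5.80996647e-02, -1.75086948e-04]), 'position': array([ 0.16832481, -0.60108865,  0.19845543]), 'tool_rot': array([ 0.70056846,  0.09691365, -0.70051167,  0.09536757]), 'ft_force': array([-0.03840002,  0.61612834,  0.13473707]), 'moment': array([ 0.04296661, -0.01574922,  0.03044338]), 'grip_width': 0.0869739460488002}
scene {'intrinsics': array([[387.94276555,   0.        , 253.36300566],
       [  0.        , 387.94276555, 192.63398541],
       [  0.        ,   0.        ,   1.        ]]), 'position': array([ 0.96839413, -0.59241414,  0.79857983]), 'attitude': array([ 0.87080864,  0.29174707, -0.12137715, -0.37662121])}
top {'intrinsics': array([[442.45045081,   0.        , 253.26809516],
       [  0.        , 442.45045081, 197.21665036],
       [  0.        ,   0.        ,   1.        ]]), 'position': array([ 0.35282692, -0.00309474,  1.20794419]), 'attitude': array([-0.70155574,  0.70824972, -0.05641322,  0.05494935])}
```

View pics/scene0.png

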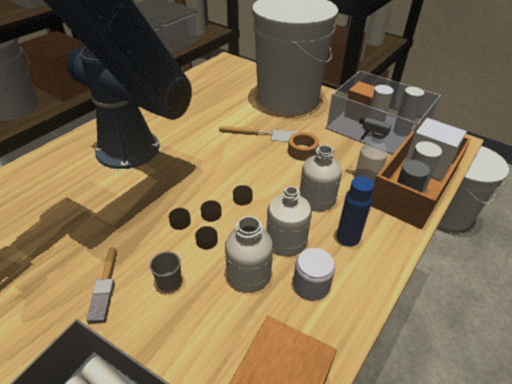

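View pics/top0.png

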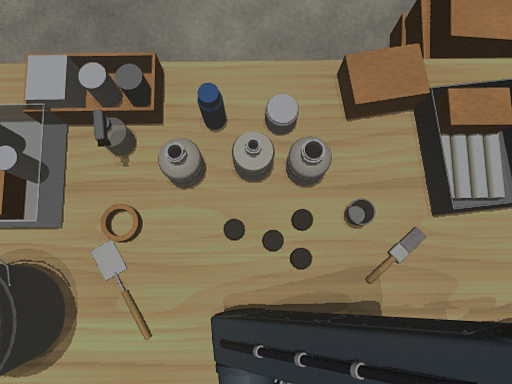

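Top view: four caps near (234,229), (273,240), (302,219), (301,258); image left is the robot's left (+y), so the target is (234,229). The jug necks are at about (175,151), (253,146) and (313,150). I'll measure these next.

```bash
cat > h.py <<'E'
import numpy as np,cv2
from scipy.spatial.transform import Rotation as R
from scipy.optimize import least_squares
def world(n,P,uvd=None):
    pass
def ray(P,u,v):
    K=P['intrinsics'];d=np.stack([(np.asarray(u)-K[0,2])/K[0,0],(np.asarray(v)-K[1,2])/K[1,1],np.ones_like(np.asarray(u,float))],-1)
    return R.from_quat(P['attitude']).apply(d.reshape(-1,3))
def onplane(P,u,v,z):
    r=ray(P,np.atleast_1d(u),np.atleast_1d(v));t=(z-P['position'][2])/r[:,2]
    return P['position']+r*t[:,None]
def cloud(P,d):
    v,u=np.mgrid[:d.shape[0],:d.shape[1]]
    r=ray(P,u.ravel(),v.ravel());return (P['position']+r*d.reshape(-1,1)).reshape(d.shape+(3,))
def proj(P,X):
    c=R.from_quat(P['attitude']).inv().apply(np.atleast_2d(X)-P['position']);K=P['intrinsics']
    return c[:,:2]/c[:,2:]*K[0,0]+K[:2,2]
def circ(xy):
    f=lambda p:np.hypot(xy[:,0]-p[0],xy[:,1]-p[1])-p[2]
    s=least_squares(f,[*np.median(xy,0),.025],loss='soft_l1',f_scale=.001);return s.x
E
python3 - <<'E'
from h import *
from rig import camera_params
for n in("top","scene"):
    P=camera_params(n);D=np.load(n+"0.npz");im,d=D['im'],D['d'];X=cloud(P,d)
    ok=d>0
    # caps: dark pixels z>0.02<0.04
    g=im.max(2)
    m=(ok&(X[...,2]>.02)&(X[...,2]<.045)&(g<70)).astype(np.uint8)
    k,l,s,c=cv2.connectedComponentsWithStats(m)
    for i in range(1,k):
        if 60<s[i,4]<1500:
            p=X[l==i];print(n,'dark',c[i].round(1),s[i],'z',np.percentile(p[:,2],[10,50,90]).round(4))
            mm=(l==i)
            cn=max(cv2.findContours(mm.astype(np.uint8),0,cv2.CHAIN_APPROX_NONE)[0],key=len)[:,0]
            q=onplane(P,cn[:,0],cn[:,1],.031)[:,:2];print('   ',circ(q).round(4))
    # jugs rim
    for lo,hi in((.165,.19),):
        m=(ok&(X[...,2]>lo)&(X[...,2]<hi)&(X[...,0]>.3)&(np.abs(X[...,1])<.35)).astype(np.uint8)
        k,l,s,c=cv2.connectedComponentsWithStats(m)
        for i in range(1,k):
            if s[i,4]>15:
                mm=l==i;p=X[mm]
                cn=max(cv2.findContours(mm.astype(np.uint8),0,cv2.CHAIN_APPROX_NONE)[0],key=len)[:,0]
                q=onplane(P,cn[:,0],cn[:,1],.18)[:,:2]
                print(n,'rim',c[i].round(1),s[i],'mean',p.mean(0).round(4),'zmax',p[:,2].max().round(4),'circ',circ(q).round(4))
E
python3 - <<'E'
import cv2
a=cv2.imread('pics/top0.png')[120:280,140:350];cv2.imwrite('pics/c1.png',cv2.resize(a,None,fx=3.8,fy=3.7,interpolation=2)[:600,:800])
E
```

```text
top dark [149.4 107.3] [119  67  44  55 213] z [0.0227 0.0321 0.0421]
    [0.8363 0.3216 0.0818]
top dark [402.9 137.3] [338  68 102 147 736] z [0.0226 0.0325 0.0426]
    [ 0.5964 -0.2769  0.2222]
top dark [81.5 96.1] [79 85  6 22 78] z [0.0238 0.0325 0.0421]
    [0.8317 0.5655 0.0975]
top dark [112.6 100.3] [ 98  88  23  19 102] z [0.0219 0.0322 0.0422]
    [0.8365 0.3979 0.0332]
top dark [142.8 101.8] [130  92  21  15  78] z [0.0225 0.0326 0.0428]
    [0.8329 0.3089 0.0298]
top dark [215.8 123.8] [204 115  22  13  65] z [0.0225 0.0332 0.0434]
    [0.7698 0.1003 0.0307]
top dark [ 76.  120.7] [ 60 119  34   6 109] z [0.0225 0.0338 0.043 ]
    [-0.1444  0.4556  0.9043]
top dark [278.7 128.2] [266 120  30  13  79] z [0.023  0.0326 0.0416]
    [ 0.7673 -0.0852  0.0436]
top dark [509.1 138.8] [505 127   7  31 113] z [0.0211 0.0293 0.0398]
    [ 0.6829 -0.2175  0.4961]
top dark [127.  146.7] [114 132  21  23  95] z [0.0217 0.0313 0.0422]
    [0.7024 0.3592 0.037 ]
top dark [ 19.5 142.8] [ 15 134   9  17  75] z [0.0232 0.0318 0.0424]
    [0.6997 0.6489 0.0211]
top dark [ 19.6 200.1] [  4 
[... 3024 characters left out ...]
4 -0.2894  0.0261]
scene dark [ 87.3 363.9] [ 50 342  96  42 525] z [0.0229 0.0327 0.0425]
    [ 0.5745 -0.5624  0.0816]
scene rim [370.5 128.9] [359 122  24  15  91] mean [0.685  0.3474 0.1781] zmax 0.1899 circ [0.6466 0.2633 0.096 ]
scene rim [324.6 151.6] [316 145  19  14 204] mean [0.6318 0.1798 0.1747] zmax 0.1833 circ [0.6341 0.1738 0.0275]
scene rim [359.4 194.1] [349 185  24  16 177] mean [0.7778 0.0825 0.1775] zmax 0.19 circ [0.7774 0.0836 0.0221]
scene rim [291.  192.9] [283 186  17  15 188] mean [ 0.6471 -0.0078  0.1743] zmax 0.1824 circ [ 0.65   -0.0126  0.0214]
scene rim [248.8 227.4] [235 216  28  23 350] mean [ 0.6334 -0.153   0.1744] zmax 0.1837 circ [ 0.6356 -0.156   0.0297]
```

View pics/c1.png

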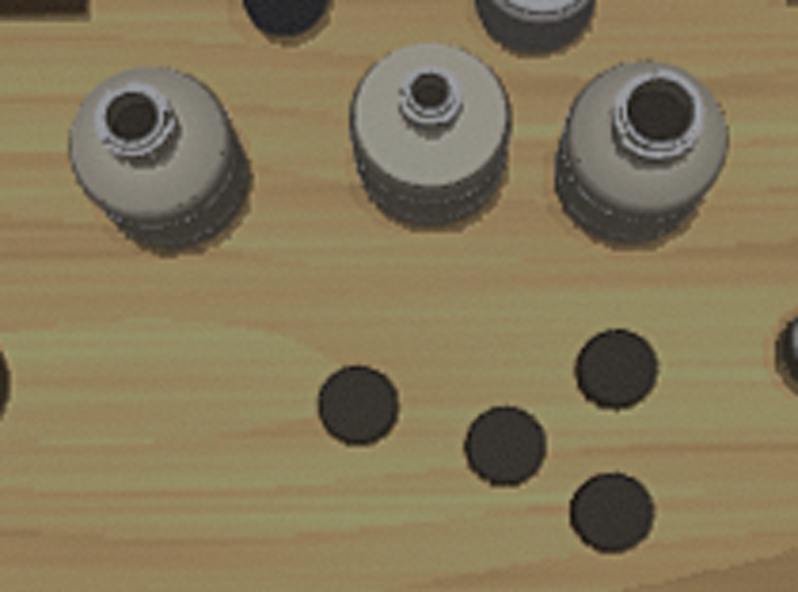

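Cap (farthest left) at about (0.4545, 0.046). Outer rim radii are A 19, B 23.7 and C 28 mm, so the middle neck is the left jug at about (0.627, 0.180). Next I'll refine the neck using its opening in both views and get the tool axes.

```bash
python3 - <<'E'
from h import *
from rig import *
o=get_obs();M=R.from_quat(o['tool_rot']).as_matrix();print(M.round(4))
c0=np.array([.627,.1795,.18])
for n in("top","scene"):
    P=camera_params(n);D=np.load(n+"0.npz");im,d=D['im'],D['d'];X=cloud(P,d)
    uv=proj(P,c0)[0];print(n,uv)
    # upright rectified patch at z=.18 (ray cast onto plane), 0.25mm/px
    s=.0005;N=120
    a=(np.arange(N)-N/2+.5)*s
    gx,gy=np.meshgrid(c0[0]+a,c0[1]+a,indexing='ij')
    pp=proj(P,np.stack([gx,gy,0*gx+.18],-1).reshape(-1,3)).reshape(N,N,2).astype(np.float32)
    w=cv2.remap(im,pp[...,0],pp[...,1],cv2.INTER_LINEAR)
    cv2.imwrite(f"pics/rim_{n}.png",cv2.resize(w[...,::-1],(480,480)))
    g=w.mean(2)
    for th in(70,90,110):
        m=(g<th).astype(np.uint8);k,l,st,c=cv2.connectedComponentsWithStats(m)
        i=l[N//2,N//2]
        if i: print(th,'opening',(c0[:2]+(c[i][::-1]-N/2+.5)*s).round(4),'r',np.sqrt(st[i,4]/np.pi)*s)
E
```

```text
[[-2.000e-04  2.694e-01 -9.630e-01]
 [ 2.000e-03 -9.630e-01 -2.694e-01]
 [-1.000e+00 -2.000e-03 -4.000e-04]]
top [175.22357017 152.17766079]
70 opening [0.6299 0.1821] r 0.015563862739881277
90 opening [0.6298 0.182 ] r 0.016310349088174143
110 opening [0.6297 0.182 ] r 0.017024134379472613
scene [323.24241311 149.34724618]
90 opening [0.6303 0.1835] r 0.01302532799341193
110 opening [0.6302 0.1835] r 0.014865619344080375
```

```bash
python3 -c "
import cv2,numpy as np
cv2.imwrite('pics/rims.png',np.hstack([cv2.imread('pics/rim_top.png'),cv2.imread('pics/rim_scene.png')])[:, :].copy()[:480:1])
a=cv2.imread('pics/rims.png');cv2.imwrite('pics/rims.png',cv2.resize(a,(800,400)))"
```

```text
(no output)
```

View pics/rims.png

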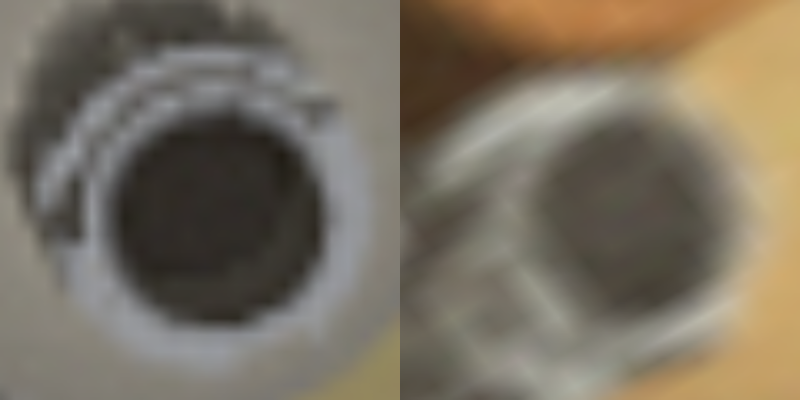

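The neck opening is centred at about (0.6297, 0.182) from the top camera and (0.630, 0.1835) from the scene camera. I'll move over the cap now.

```bash
cat > go.py <<'E'
import sys
from h import *
from rig import *
o=get_obs();Rt=R.from_quat(o['tool_rot']);M=Rt.as_matrix()
print('t',round(o['time'],2),'p',o['position'].round(4),'yaw',np.degrees(np.arctan2(M[1,1],M[0,1])).round(1),'q',o['q'].round(3),'F',o['ft_force'].round(1),'M',o['moment'].round(2),'w',round(o['grip_width'],4))
yaw=np.arctan2(M[1,1],M[0,1])
if len(sys.argv)>4: yaw=np.radians(float(sys.argv[4]))
y=np.array([np.cos(yaw),np.sin(yaw),0]);x=np.array([0,0,-1.]);T=np.stack([x,y,np.cross(x,y)],1)
rv=(Rt.inv()*R.from_matrix(T)).as_rotvec()
print('turn units',(np.degrees(rv)/6).round(3))
if len(sys.argv)>3:
    t=np.array([float(a) for a in sys.argv[1:4]]);print('tool cm',(100*M.T@(t-o['position'])).round(3))
E
python3 go.py .4545 .0465 .12
```

```text
t 0.1 p [ 0.1684 -0.6011  0.1986] yaw -74.4 q [-1.476  0.528  1.434 -0.     1.181 -0.179] F [-0.4 -0.  -0.5] M [-0.04 -0.02  0.01] w 0.0871
turn units [-0.    -0.003  0.019]
tool cm [  7.979 -54.644 -45.004]
```

Call:
send_rows([
  [[0,-2.73,-2.25,0,0,0],[0,-2.73,-2.25,0,0,0],[0,-2.73,-2.25,0,0,0],[0,-2.73,-2.25,0,0,0],[0,-2.73,-2.25,0,0,0],[0,-2.73,-2.25,0,0,0],[0,-2.73,-2.25,0,0,0],[0,-2.73,-2.25,0,0,0]],
], gripper=0)

```text
time: 0.77
position: [0.283, -0.3392, 0.1939]
tool_rot: [-0.701, -0.092, 0.702, -0.092]
ft_force: [1.2, -0.0, -0.3]
grip_width: 0.0869
```

Call:
send_rows([
  [[0,-2.73,-2.25,0,0,0],[0,-2.73,-2.25,0,0,0],[0,-2.73,-2.25,0,0,0],[0,-2.73,-2.25,0,0,0],[0,-2.73,-2.25,0,0,0],[0,-2.73,-2.25,0,0,0],[0,-2.73,-2.25,0,0,0],[0,-2.73,-2.25,0,0,0]],
])

```text
time: 1.43
position: [0.4024, -0.0672, 0.1932]
tool_rot: [-0.7, -0.091, 0.702, -0.089]
ft_force: [1.0, -0.7, 0.3]
grip_width: 0.0873
```

```bash
python3 go.py .4545 .0465 .08
```

```text
t 1.43 p [ 0.4024 -0.0672  0.1932] yaw -75.3 q [-4.420e-01  2.470e-01  1.952e+00  1.000e-03  9.470e-01  8.730e-01] F [ 1.  -0.7  0.3] M [ 0.01 -0.02 -0.04] w 0.0873
turn units [0.    0.024 0.031]
tool cm [11.332 -9.64  -7.943]
```

Call:
send_rows([
  [[1.5,-2.4,-2.0,0,0.02,0.03],[2.5,-2.4,-2.0,0,0,0],[3,-2.4,-2.0,0,0,0],[2.5,-2.0,-1.6,0,0,0],[1.5,-0.5,-0.4,0,0,0],[0,0,0,0,0,0]],
])

```text
time: 1.93
position: [0.4614, 0.0565, 0.0822]
tool_rot: [0.704, 0.092, -0.697, 0.095]
ft_force: [-0.7, 0.5, -0.8]
grip_width: 0.0868
```

```bash
python3 go.py .4545 .0465 .006
```

```text
t 1.93 p [0.4614 0.0565 0.0822] yaw -74.8 q [-0.118  0.513  1.944 -0.002  0.674  1.189] F [-0.7  0.5 -0.8] M [ 0.03 -0.02  0.  ] w 0.0868
turn units [ 0.    -0.088 -0.05 ]
tool cm [7.619 0.749 0.999]
```

Call:
send_rows([
  [[0.5,0.75,1.0,0,-0.09,-0.05],[2,0,0,0,0,0],[2,0,0,0,0,0],[1.5,0,0,0,0,0],[0,0,0,0,0,0]],
])

```text
time: 2.35
position: [0.4546, 0.0454, 0.0223]
tool_rot: [0.701, 0.094, -0.7, 0.095]
ft_force: [-0.3, -0.1, 0.5]
grip_width: 0.0873
```

```bash
python3 go.py .4545 .0465 .005
```

```text
t 2.35 p [0.4546 0.0454 0.0223] yaw -74.6 q [-1.460e-01  6.340e-01  1.991e+00 -1.000e-03  5.150e-01  1.158e+00] F [-0.3 -0.1  0.5] M [0.03 0.01 0.02] w 0.0873
turn units [ 0.    -0.012 -0.01 ]
tool cm [ 1.725 -0.113 -0.018]
```

Call:
send_rows([
  [[0.9,-0.1,0,0,0,0],[0.8,0,0,0,0,0],[0,0,0,0,0,0]],
])

```text
time: 2.6
position: [0.4556, 0.0448, 0.0061]
tool_rot: [0.702, 0.093, -0.699, 0.094]
ft_force: [0.5, -0.6, 0.2]
grip_width: 0.0871
```

Call:
send_rows([
  [[0,0,0,0,0,0],[0,0,0,0,0,0],[0,0,0,0,0,0],[0,0,0,0,0,0],[0,0,0,0,0,0],[0,0,0,0,0,0]],
], gripper=1, force=5)

```text
time: 3.1
position: [0.4572, 0.0444, 0.0084]
tool_rot: [0.704, 0.093, -0.698, 0.095]
ft_force: [-0.2, -0.3, 0.5]
grip_width: 0.0544
```

```bash
python3 go.py .4545 .0465 .005
```

```text
t 3.1 p [0.4572 0.0444 0.0084] yaw -74.8 q [-1.470e-01  6.650e-01  1.996e+00 -1.000e-03  4.720e-01  1.159e+00] F [-0.2 -0.3  0.5] M [ 0.04 -0.    0.01] w 0.0544
turn units [ 0.    -0.075 -0.039]
tool cm [ 0.335 -0.274  0.208]
```

Call:
send_rows([
  [[0.1,0,0,0,-0.07,-0.04],[0.05,0,0,-0.2,0,0],[0.05,0,0,-1,0,0],[0.05,0,0,-1,0,0],[0.05,0,0,-1,0,0],[0.05,0,0,-1,0,0],[0.05,0,0,-1,0,0],[0.05,0,0,-1,0,0]],
], gripper=0.15)

```text
time: 3.77
position: [0.4583, 0.0436, 0.006]
tool_rot: [0.63, 0.322, -0.629, 0.323]
ft_force: [0.3, -0.7, 0.9]
grip_width: 0.0739
```

```bash
python3 go.py .4572 .0444 .005
```

```text
t 3.77 p [0.4583 0.0436 0.006 ] yaw -35.8 q [-0.148  0.672  1.988 -0.002  0.481  0.478] F [ 0.3 -0.7  0.9] M [-0.05 -0.07  0.07] w 0.0739
turn units [-0.     0.001 -0.012]
tool cm [ 0.1   -0.136  0.002]
```

Call:
send_rows([
  [[0.05,-0.1,0,-1,0,0],[0.05,0,0,-1,0,0],[0.05,0,0,-1,0,0],[0.05,0,0,-1,0,0],[0.05,0,0,-1,0,0],[0.05,0,0,-0.8,0,0],[0.05,0,0,0,0,0]],
])

```text
time: 4.35
position: [0.459, 0.044, 0.0024]
tool_rot: [0.496, 0.504, -0.496, 0.505]
ft_force: [-0.4, -0.8, -0.3]
grip_width: 0.0736
```

Call:
send_rows([
  [[0.05,0,0,0,0,0],[0.05,0,0,0,0,0],[0.05,0,0,0,0,0],[0.05,0,0,0,0,0]],
], gripper=1, force=5)

```text
time: 4.68
position: [0.4589, 0.0441, 0.0001]
tool_rot: [0.497, 0.502, -0.497, 0.503]
ft_force: [-0.5, -0.6, -0.1]
grip_width: 0.0548
```

```bash
python3 go.py .4572 .0444 .005 0
```

```text
t 4.68 p [4.589e-01 4.410e-02 1.000e-04] yaw 0.6 q [-1.470e-01  6.850e-01  1.987e+00 -1.000e-03  4.690e-01 -1.570e-01] F [-0.5 -0.6 -0.1] M [-0.01 -0.06  0.04] w 0.0548
turn units [ 0.1    0.004 -0.   ]
tool cm [-0.488 -0.167 -0.032]
```

Call:
send_rows([
  [[0,0,0,0,0,0],[0,0,0,0,0,0],[-0.5,0,0,0,0,0],[-1,0,0,0,0,0],[-2,0,0,0,0,0],[-3,0,0,0,0,0],[-3,0,0,0,0,0],[-3,0,0,0,0,0]],
], gripper=1, force=25)

```text
time: 5.35
position: [0.4543, 0.0445, 0.1251]
tool_rot: [0.495, 0.506, -0.502, 0.497]
ft_force: [0.9, 0.3, 0.1]
grip_width: 0.004
```

```bash
python3 go.py .630 .182 .23 0
```

```text
t 5.35 p [0.4543 0.0445 0.1251] yaw 0.4 q [-1.480e-01  4.320e-01  1.909e+00 -1.000e-03  8.170e-01 -1.550e-01] F [0.9 0.3 0.1] M [-0.01 -0.12 -0.05] w 0.004
turn units [ 0.071 -0.018  0.149]
tool cm [-10.737  17.504 -13.641]
```

```bash
python3 - <<'E'
from h import *
from rig import *
for n in("scene","top"):
    im,d=camera(n);np.savez(f"{n}1.npz",im=im,d=d);cv2.imwrite(f"pics/{n}1.png",cv2.cvtColor(im,cv2.COLOR_RGB2BGR))
E
```

```text
(no output)
```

View pics/scene1.png

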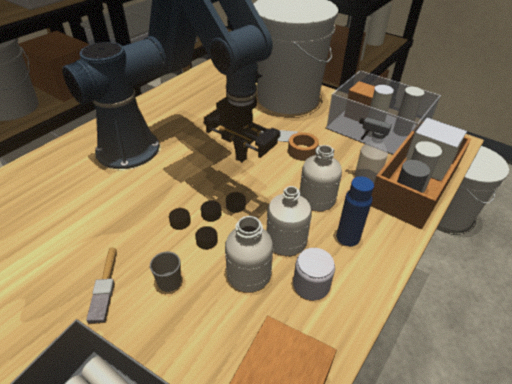

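View pics/top1.png

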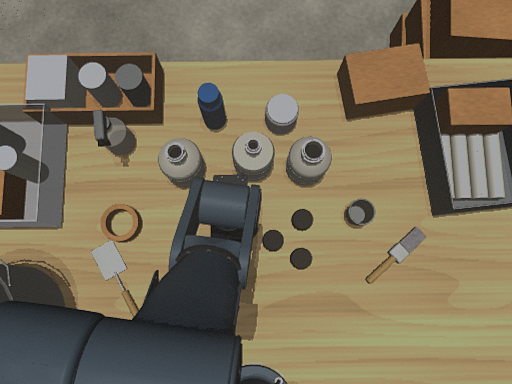

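```bash
cat > cap.py <<'E'
from h import *
from rig import *
def capfit(n,im,d,near,z=.031):
    P=camera_params(n);X=cloud(P,d);g=im.max(2)
    m=((d>0)&(np.hypot(X[...,0]-near[0],X[...,1]-near[1])<.045)&(g<75)&(X[...,2]>.003)&(X[...,2]<.05)).astype(np.uint8)
    k,l,s,c=cv2.connectedComponentsWithStats(m);i=1+np.argmax(s[1:,4]);mm=l==i
    p=X[mm]; top=p[p[:,2]>.027]
    print(n,c[i].round(1),s[i],'topmean',top.mean(0).round(4),'zpct',np.percentile(p[:,2],[2,50,98]).round(4),'xr',np.percentile(p[:,0],[1,99]).round(4),'yr',np.percentile(p[:,1],[1,99]).round(4))
if __name__=='__main__':
    for f,n,c in(("top0","top",(.456,.045)),("scene0","scene",(.456,.045)),("scene1","scene",(.45,.025))):
        D=np.load(f+".npz");print(f,end=' ');capfit(n,D['im'],D['d'],c)
E
python3 cap.py
python3 - <<'E'
import cv2
a=cv2.imread('pics/scene0.png')[170:260,150:300];b=cv2.imread('pics/scene1.png')[120:260,150:300]
cv2.imwrite('pics/c2.png',cv2.resize(b,None,fx=4,fy=4,interpolation=2))
E
```

```text
top0 top [233.8 229.1] [224 219  21  21 343] topmean [0.4549 0.0462 0.0307] zpct [0.0241 0.0303 0.0352] xr [0.4284 0.4815] yr [0.0217 0.0723]
scene0 scene [242.4 194.8] [233 186  19  19 288] topmean [0.4603 0.0439 0.0315] zpct [0.0052 0.0306 0.0342] xr [0.4367 0.4856] yr [0.019  0.0698]
scene1 scene [235.4 201.5] [226 192  21  20 346] topmean [0.4612 0.0105 0.0316] zpct [0.004  0.0305 0.0345] xr [0.4344 0.4873] yr [-0.0158  0.038 ]
```

View pics/c2.png

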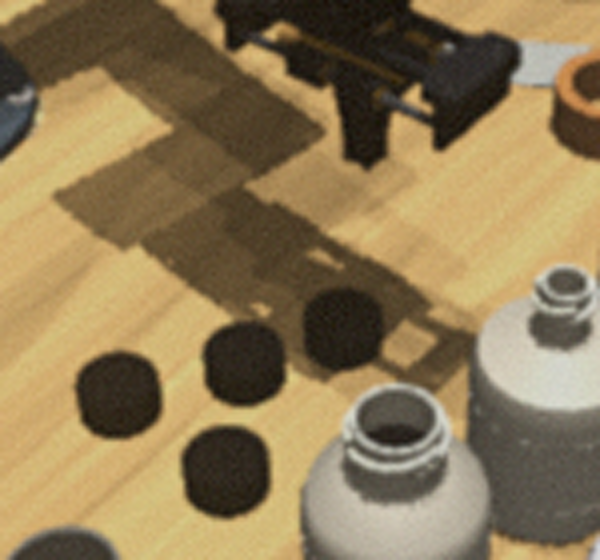

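```bash
python3 - <<'E'
from h import *
from rig import *
P=camera_params("scene")
print(proj(P,[[.4543,.0445,.1251],[.4543,.0445,.144],[.4589,.0441,.0],[.4612,.0105,.031]]))
D=np.load("scene1.npz");im,d=D['im'],D['d'];X=cloud(P,d)
m=(d>0)&(X[...,2]>.11)&(X[...,2]<.16)&(np.abs(X[...,0]-.45)<.08)&(np.abs(X[...,1]-.04)<.08)
for z in(.112,.12,.125,.13,.14,.15):
    q=X[m&(abs(X[...,2]-z)<.003)]
    if len(q): print(z,len(q),np.percentile(q[:,0],[5,50,95]).round(4),np.percentile(q[:,1],[5,50,95]).round(4))
E
python3 go.py
```

```text
[[240.43909875 165.99708164]
 [240.33712937 160.56134711]
 [242.20225484 199.60093041]
 [235.40453374 198.72896318]]
0.15 10 [0.4475 0.4558 0.4663] [0.0349 0.0373 0.0458]
t 5.45 p [0.4585 0.0441 0.1281] yaw 0.4 q [-1.470e-01  4.270e-01  1.905e+00 -1.000e-03  8.140e-01 -1.550e-01] F [ 0.   0.  -0.4] M [ 0.   -0.11 -0.02] w 0.0011
turn units [-0.    -0.002  0.037]
```

```bash
python3 - <<'E'
from h import *
from rig import *
P=camera_params("scene")
D=np.load("scene1.npz");im,d=D['im'],D['d'];X=cloud(P,d)
for v in range(140,172): print(v,[(int(im[v,u].max()),round(float(X[v,u,2]),3)) for u in range(234,248,3)])
E
```

```text
140 [(39, 0.238), (34, 0.241), (43, 0.245), (41, 0.241), (35, 0.239)]
141 [(30, 0.233), (30, 0.238), (38, 0.241), (43, 0.242), (52, 0.239)]
142 [(48, 0.231), (33, 0.235), (31, 0.24), (43, 0.243), (66, 0.236)]
143 [(46, 0.228), (32, 0.23), (36, 0.237), (70, 0.239), (78, 0.237)]
144 [(57, 0.226), (33, 0.229), (36, 0.232), (60, 0.234), (77, 0.234)]
145 [(86, 0.197), (35, 0.227), (38, 0.231), (53, 0.232), (64, 0.233)]
146 [(91, 0.193), (33, 0.196), (38, 0.228), (54, 0.229), (45, 0.231)]
147 [(114, 0.187), (33, 0.193), (27, 0.223), (40, 0.227), (29, 0.198)]
148 [(132, 0.003), (34, 0.19), (36, 0.193), (37, 0.225), (38, 0.193)]
149 [(176, 0.001), (32, 0.184), (38, 0.19), (35, 0.198), (44, 0.19)]
150 [(183, -0.001), (30, 0.183), (29, 0.186), (30, 0.193), (42, 0.184)]
151 [(182, 0.0), (33, 0.18), (35, 0.183), (33, 0.188), (56, 0.179)]
152 [(184, 0.002), (31, 0.176), (35, 0.181), (32, 0.186), (77, 0.177)]
153 [(185, 0.003), (28, 0.172), (37, 0.178), (37, 0.182), (82, 0.168)]
154 [(184, 0.002), (24, 0.168), (38, 0.174), (35, 0.176), (88, 0.166)]
155 [(187, 0.002), (33, 0.164), (32, 0.169), (29,
[... 497 characters left out ...]
.002), (157, 0.002), (175, 0.0)]
163 [(166, -0.001), (178, 0.003), (169, 0.003), (172, 0.0), (183, 0.007)]
164 [(163, 0.003), (167, 0.004), (172, 0.003), (175, -0.0), (187, 0.001)]
165 [(160, 0.001), (159, 0.0), (171, 0.004), (174, 0.002), (187, 0.003)]
166 [(163, -0.0), (156, -0.002), (164, 0.002), (188, 0.001), (196, -0.0)]
167 [(156, -0.0), (160, 0.0), (160, 0.004), (191, -0.001), (194, 0.002)]
168 [(160, 0.001), (156, 0.004), (168, -0.001), (192, 0.004), (190, -0.0)]
169 [(155, 0.003), (160, -0.0), (171, -0.003), (183, 0.0), (186, 0.002)]
170 [(154, -0.001), (169, 0.003), (175, -0.001), (172, -0.001), (192, 0.002)]
171 [(159, 0.003), (171, 0.0), (180, 0.002), (168, -0.001), (196, 0.005)]
```

The closed fingertips appear at z≈0.150 while the reported TCP is 0.128, so something is off. I'll open the gripper and check the tips again.

Call:
send_rows([
  [[0,0,0,0,0,0],[0,0,0,0,0,0],[0,0,0,0,0,0],[0,0,0,0,0,0],[0,0,0,0,0,0],[0,0,0,0,0,0]],
], gripper=0)

```text
time: 5.95
position: [0.4561, 0.0444, 0.1263]
tool_rot: [0.496, 0.504, -0.5, 0.5]
ft_force: [0.2, -0.4, -0.4]
grip_width: 0.0338
```

```bash
python3 go.py; python3 - <<'E'
from h import *
from rig import *
P=camera_params("scene")
im,d=camera("scene");np.savez("scene2.npz",im=im,d=d)
o=get_obs();print(o['position'],o['grip_width'],proj(P,o['position']))
M=R.from_quat(o['tool_rot']).as_matrix()
for s in(-1,1): print(proj(P,o['position']+M[:,1]*s*(o['grip_width']/2)))
b=im[80:240,170:330,::-1];cv2.imwrite('pics/c3.png',cv2.resize(b,None,fx=3.7,fy=3.7,interpolation=2))
X=cloud(P,d);p=o['position']
m=(d>0)&(X[...,2]>.08)&(X[...,2]<.2)&(np.abs(X[...,0]-p[0])<.09)&(np.abs(X[...,1]-p[1])<.06)
v,u=np.nonzero(m)
for uu in range(u.min(),u.max()+1,2):
    k=u==uu
    if k.any(): vv=v[k].max();print(uu,vv,X[vv,uu].round(3))
E
```

```text
t 5.95 p [0.4561 0.0444 0.1263] yaw 0.4 q [-1.470e-01  4.290e-01  1.909e+00 -1.000e-03  8.120e-01 -1.540e-01] F [ 0.2 -0.4 -0.4] M [-0.04 -0.05 -0.02] w 0.0338
turn units [-0.    -0.007  0.079]
[0.45594851 0.04434292 0.12621816] 0.037689674389601024 [[240.87366913 165.94275561]]
[[235.43488535 163.26155561]]
[[246.39483851 168.6645699 ]]
230 145 [0.427 0.036 0.189]
232 157 [0.433 0.036 0.151]
234 158 [0.439 0.037 0.15 ]
236 156 [0.439 0.045 0.152]
238 155 [0.439 0.053 0.15 ]
246 164 [0.482 0.034 0.153]
248 163 [0.483 0.041 0.152]
250 161 [0.482 0.051 0.152]
252 152 [0.485 0.055 0.181]
```

View pics/c3.png

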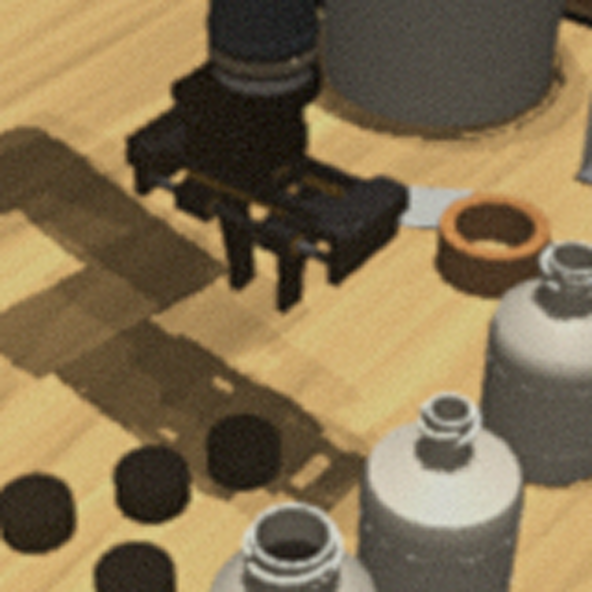

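The real fingertips sit about 24 mm above the reported TCP, at z 0.150–0.152 against 0.126. My first grasp therefore only caught the cap's top edge, and the cap was squeezed out sideways. It still stands upright near (0.4585, 0.0116). I'll grasp again lower, watching the force.

```bash
python3 go.py .4585 .0116 .06 0
```

```text
t 6.0 p [0.4559 0.0443 0.1262] yaw 0.4 q [-1.470e-01  4.290e-01  1.909e+00 -1.000e-03  8.120e-01 -1.540e-01] F [-0.8  0.2 -0.4] M [ 0.02 -0.09  0.01] w 0.0377
turn units [ 0.07  -0.007  0.082]
tool cm [6.617 0.288 3.281]
```

Call:
send_rows([
  [[0.5,0.1,1.6,0,0,0.08],[1.5,0.1,1.6,0,0,0],[2,0,0,0,0,0],[2,0,0,0,0,0],[0.5,0,0,0,0,0],[0,0,0,0,0,0]],
])

```text
time: 6.5
position: [0.4593, 0.0111, 0.0577]
tool_rot: [0.498, 0.502, -0.498, 0.502]
ft_force: [0.9, 0.4, -0.1]
grip_width: 0.0776
```

```bash
python3 go.py .4585 .0116 -.019 0;python3 - <<'E'
from h import *
from rig import *
P=camera_params("scene")
im,d=camera("scene");np.savez("scene3.npz",im=im,d=d)
o=get_obs()
b=im[120:240,170:310,::-1];cv2.imwrite('pics/c4.png',cv2.resize(b,None,fx=4,fy=4,interpolation=2))
X=cloud(P,d);p=o['position'];print(p)
m=(d>0)&(X[...,2]>p[2]+.005)&(X[...,2]<.14)&(np.abs(X[...,0]-p[0])<.09)&(np.abs(X[...,1]-p[1])<.06)
v,u=np.nonzero(m)
for uu in range(u.min(),u.max()+1,2):
    k=u==uu
    if k.any(): vv=v[k].max();print(uu,vv,X[vv,uu].round(3))
E
```

```text
t 6.5 p [0.4593 0.0111 0.0577] yaw 0.5 q [-0.221  0.561  1.966  0.002  0.615 -0.23 ] F [ 0.9  0.4 -0.1] M [-0.08 -0.12 -0.03] w 0.0776
turn units [ 0.077 -0.009 -0.004]
tool cm [ 7.671 -0.079 -0.048]
[0.45936488 0.01111646 0.05810828]
216 163 [0.406 0.001 0.14 ]
218 170 [ 0.412 -0.     0.119]
220 180 [0.416 0.001 0.085]
222 181 [0.421 0.003 0.081]
224 179 [0.424 0.009 0.086]
226 177 [0.422 0.02  0.086]
246 194 [0.506 0.002 0.082]
248 192 [0.507 0.009 0.084]
250 190 [0.508 0.017 0.086]
```

View pics/c4.png

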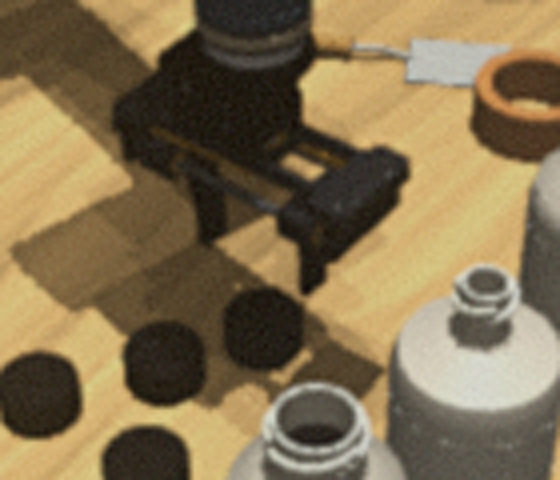

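Tips are again about 25 mm above the reported TCP, and they are centred laterally over the cap. Descending to reported z ≈ −0.019.

Call:
send_rows([
  [[1.5,0,0,0,0,0],[2,0,0,0,0,0],[2,0,0,0,0,0],[1.2,0,0,0,0,0],[0.6,0,0,0,0,0],[0.2,0,0,0,0,0]],
])

```text
time: 7.05
position: [0.4657, 0.0112, -0.0142]
tool_rot: [0.5, 0.499, -0.494, 0.506]
ft_force: [-0.2, -0.3, -0.3]
grip_width: 0.0872
```

```bash
python3 go.py .4585 .0116 -.020 0
```

```text
t 7.05 p [ 0.4657  0.0112 -0.0142] yaw 0.6 q [-0.217  0.716  1.99   0.003  0.422 -0.231] F [-0.2 -0.3 -0.3] M [-0.03 -0.06  0.  ] w 0.0872
turn units [ 0.102  0.018 -0.127]
tool cm [ 0.573 -0.729 -0.053]
```

Call:
send_rows([
  [[0.3,-0.7,0,0.1,0.02,-0.13],[0.2,0,0,0,0,0],[0,0,0,0,0,0]],
])

```text
time: 7.3
position: [0.4596, 0.0111, -0.018]
tool_rot: [0.5, 0.5, -0.5, 0.5]
ft_force: [0.4, 0.3, 0.5]
grip_width: 0.0873
```

```bash
python3 go.py .4585 .0116 -.020 0
```

```text
t 7.3 p [ 0.4596  0.0111 -0.018 ] yaw -0.0 q [-0.22   0.724  1.996  0.     0.42  -0.22 ] F [0.4 0.3 0.5] M [-0.03 -0.06 -0.02] w 0.0873
turn units [-0.001  0.002 -0.013]
tool cm [ 0.202 -0.107 -0.048]
```

Close gently and watch the width settle.

Call:
send_rows([
  [[0.1,0,0,0,0,0],[0.02,0,0,0,0,0],[0.02,0,0,0,0,0],[0.02,0,0,0,0,0],[0.02,0,0,0,0,0],[0.02,0,0,0,0,0]],
], gripper=1, force=6)

```text
time: 7.8
position: [0.4608, 0.0109, -0.018]
tool_rot: [0.501, 0.498, -0.499, 0.502]
ft_force: [0.1, -0.6, 1.0]
grip_width: 0.0568
```

Call:
send_rows([
  [[0.02,0,0,0,0,0],[0.02,0,0,0,0,0],[0.02,0,0,0,0,0]],
])

```text
time: 8.05
position: [0.4608, 0.0109, -0.018]
tool_rot: [0.501, 0.498, -0.499, 0.502]
ft_force: [-0.6, -0.2, 4.3]
grip_width: 0.0568
```

```bash
python3 go.py .4585 .0116 -.020 0
```

```text
t 8.05 p [ 0.4608  0.0109 -0.018 ] yaw 0.0 q [-0.22   0.724  1.996  0.     0.415 -0.22 ] F [-0.6 -0.2  4.3] M [ 0.01 -0.03 -0.  ] w 0.0568
turn units [ 0.     0.011 -0.054]
tool cm [ 0.195 -0.234 -0.073]
```

Call:
send_rows([
  [[0,0,0,0,0.01,-0.05],[0,0,0,0,0,0],[0.01,0,0,0.5,0,0],[0.02,0,0,1,0,0],[0.02,0,0,1,0,0],[0.02,0,0,1,0,0],[0.02,0,0,1,0,0],[0.02,0,0,1,0,0]],
], gripper=0.18)

```text
time: 8.72
position: [0.4612, 0.0108, -0.0204]
tool_rot: [-0.625, -0.33, 0.626, -0.329]
ft_force: [-0.1, 0.6, -0.4]
grip_width: 0.0712
```

Call:
send_rows([
  [[0.02,0,0,1,0,0],[0.02,0,0,1,0,0],[0.02,0,0,1,0,0],[0,0,0,0,0,0]],
])

```text
time: 9.05
position: [0.4611, 0.0108, -0.022]
tool_rot: [-0.671, -0.222, 0.672, -0.221]
ft_force: [0.2, 0.1, -0.6]
grip_width: 0.0711
```

```bash
python3 go.py .4608 .011 -.019
```

```text
t 9.05 p [ 0.4611  0.0108 -0.022 ] yaw -53.5 q [-0.22   0.734  1.99   0.     0.42   0.715] F [ 0.2  0.1 -0.6] M [-0.08 -0.   -0.03] w 0.0711
turn units [0.    0.014 0.016]
tool cm [-0.3   -0.034  0.014]
```

Call:
send_rows([
  [[-0.2,0,0,0,0.01,0.02],[0,0,0,0,0,0],[0.02,0,0,0,0,0],[0.02,0,0,0,0,0],[0.02,0,0,0,0,0],[0.02,0,0,0,0,0]],
], gripper=1, force=6)

```text
time: 9.55
position: [0.461, 0.0108, -0.0205]
tool_rot: [-0.67, -0.224, 0.671, -0.224]
ft_force: [-0.2, 0.4, 3.0]
grip_width: 0.0566
```

```bash
python3 go.py .4608 .011 -.019
```

```text
t 9.55 p [ 0.461   0.0108 -0.0205] yaw -53.0 q [-0.219  0.73   1.992 -0.002  0.42   0.708] F [-0.2  0.4  3. ] M [ 0.01  0.06 -0.04] w 0.0566
turn units [-0.     0.005 -0.003]
tool cm [-0.15  -0.028  0.004]
```

The cap is held at 56.6 mm width and centred by two squeezes. TCP ≈ cap axis, and cap centre = TCP z + 0.036. Lifting.

Call:
send_rows([
  [[0,0,0,0,0,0],[0,0,0,0,0,0],[-0.3,0,0,0,0,0],[-0.8,0,0,0,0,0],[-1.5,0,0,0,0,0],[-2,0,0,0,0,0],[-2,0,0,0,0,0],[-2,0,0,0,0,0]],
], gripper=1, force=20)

```text
time: 10.22
position: [0.4574, 0.0115, 0.0662]
tool_rot: [-0.667, -0.227, 0.674, -0.223]
ft_force: [0.6, -0.9, 0.0]
grip_width: 0.0562
```

```bash
python3 go.py .500 .04 .21
```

```text
t 10.22 p [0.4574 0.0115 0.0662] yaw -52.9 q [-2.190e-01  5.450e-01  1.955e+00 -1.000e-03  6.520e-01  7.060e-01] F [ 0.6 -0.9  0. ] M [-0.08 -0.07  0.04] w 0.0562
turn units [0.    0.077 0.08 ]
tool cm [-14.425   0.172  -5.003]
```

Call:
send_rows([
  [[-2.5,0,0,0,0.08,0.08],[-3,0,-0.5,0,0,0],[-3,0,-1,0,0,0],[-3,0,-1,0,0,0],[-2,0,-1,0,0,0],[-0.5,0,0,0,0,0],[0,0,0,0,0,0]],
])

```text
time: 10.8
position: [0.4848, 0.0336, 0.2202]
tool_rot: [0.673, 0.224, -0.668, 0.226]
ft_force: [-0.3, 0.6, -0.4]
grip_width: 0.0561
```

```bash
python3 go.py .600 .15 .20; python3 - <<'E'
from h import *
from rig import *
t=np.linspace(0,2*np.pi,181)
def draw(n,f,items,box,k,out):
    P=camera_params(n);im=np.load(f)['im'][...,::-1]
    x0,y0,x1,y1=box;b=cv2.resize(im[y0:y1,x0:x1],None,fx=k,fy=k,interpolation=cv2.INTER_CUBIC)
    for (x,y,z,r,col) in items:
        q=proj(P,np.stack([x+r*np.cos(t),y+r*np.sin(t),z+0*t],-1));q=((q-[x0,y0]+.5)*k-.5)
        cv2.polylines(b,[np.round(q*16).astype(np.int32)],True,col,1,cv2.LINE_AA,4)
    return b
C=(0,255,0);Y=(0,255,255);Rr=(0,0,255)
a=draw("scene","scene1.npz",[(.461,.0108,.031,.0285,C),(.461,.0108,.0,.0285,Rr)],(215,182,255,222),10,'')
b=draw("scene","scene1.npz",[(.6302,.1835,.18,.0165,C),(.6302,.1835,.18,.022,Y)],(300,135,340,175),10,'')
cv2.imwrite('pics/ov1.png',np.hstack([a[:400],b[:400]]))
a=draw("top","top0.npz",[(.459,.0445,.031,.0285,C),],(214,209,254,249),10,'')
b=draw("top","top0.npz",[(.6297,.182,.18,.0165,C),(.6297,.182,.18,.022,Y)],(155,132,195,172),10,'')
cv2.imwrite('pics/ov2.png',np.hstack([a[:400],b[:400]]))
E
```

```text
t 10.8 p [0.4848 0.0336 0.2202] yaw -52.9 q [-0.161  0.31   1.753  0.     1.071  0.762] F [-0.3  0.6 -0.4] M [-0.06 -0.03 -0.01] w 0.0561
turn units [ 0.    -0.052 -0.051]
tool cm [  2.095  -2.346 -16.2  ]
```

View pics/ov1.png

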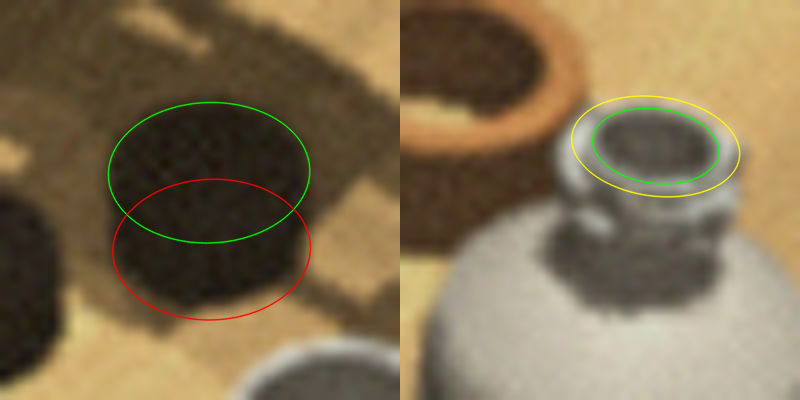

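View pics/ov2.png

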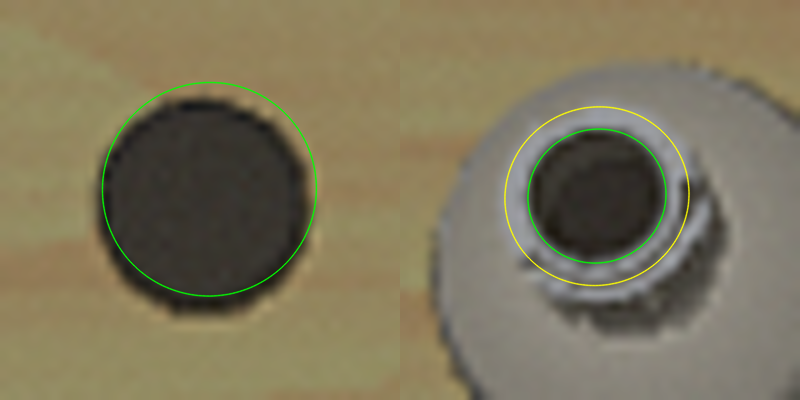

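Compared with the hand-held reference, the cameras read about 2–5 mm low in x, so in the TCP frame the neck is near (0.6335, 0.1815). I'll hover there and check in the image.

Call:
send_rows([
  [[0.2,-0.35,-2.9,0,-0.05,-0.05],[0.2,-0.35,-2.9,0,0,0],[0.2,-0.35,-2.9,0,0,0],[0.2,-0.35,-2.9,0,0,0],[0.2,-0.35,-2.9,0,0,0],[0.2,-0.35,-2.0,0,0,0],[0,0,0,0,0,0]],
])

```text
time: 11.38
position: [0.5964, 0.1507, 0.1955]
tool_rot: [-0.663, -0.225, 0.679, -0.222]
ft_force: [0.5, -0.0, -1.3]
grip_width: 0.056
```

```bash
python3 go.py .6335 .1815 .195
```

```text
t 11.38 p [0.5964 0.1507 0.1955] yaw -53.2 q [ 6.700e-02  5.290e-01  1.443e+00 -1.000e-03  1.193e+00  9.950e-01] F [ 0.5 -0.  -1.3] M [ 0.   -0.06  0.01] w 0.056
turn units [0.001 0.191 0.114]
tool cm [-0.049 -0.238 -4.816]
```

Call:
send_rows([
  [[-0.2,-0.1,-1.8,0,0.19,0.11],[-0.1,-0.1,-1.8,0,0,0],[0,0,-0.9,0,0,0],[0,0,-0.2,0,0,0],[0,0,0,0,0,0]],
])

```text
time: 11.8
position: [0.6243, 0.1774, 0.187]
tool_rot: [-0.662, -0.225, 0.679, -0.223]
ft_force: [-0.7, -0.2, -1.0]
grip_width: 0.0559
```

```bash
python3 go.py .6335 .1815 .19;python3 - <<'E'
from h import *
from rig import *
im,d=camera("scene");np.savez("scene4.npz",im=im,d=d);o=get_obs();print(o['position'])
cv2.imwrite('pics/c5.png',cv2.resize(im[110:220,270:380,::-1],None,fx=5.4,fy=5.4,interpolation=2))
E
```

```text
t 11.8 p [0.6243 0.1774 0.187 ] yaw -53.1 q [ 0.106  0.585  1.359 -0.003  1.222  1.035] F [-0.7 -0.2 -1. ] M [-0.03 -0.01 -0.  ] w 0.0559
turn units [0.001 0.212 0.099]
tool cm [-0.329  0.218 -0.972]
[0.62384279 0.17714632 0.18686052]
```

View pics/c5.png

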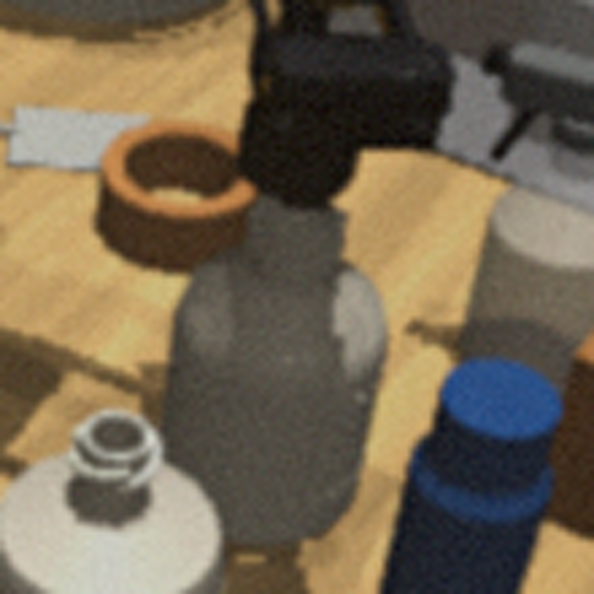

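Call:
send_rows([
  [[-0.4,0.1,-0.5,0,0.22,0.1],[-0.1,0,0,0,0.1,0.05],[0,0,0,0,0,0]],
])

```text
time: 12.1
position: [0.6266, 0.1773, 0.1913]
tool_rot: [0.675, 0.222, -0.667, 0.223]
ft_force: [-1.0, 0.7, -0.5]
grip_width: 0.0559
```

```bash
python3 go.py .6335 .1815 .19;cat > hov.py <<'E'
import sys
from h import *
from rig import *
n=sys.argv[1]
P=camera_params("scene");im,d=camera("scene");np.savez(n+".npz",im=im,d=d);o=get_obs();p=o['position'];print(p.round(4))
X=cloud(P,d);g=im.max(2)
def spans(v0,v1,u0=290,u1=350):
    for v in range(v0,v1): print(v,' '.join(f'{int(g[v,u]):3d}' for u in range(306,344)))
spans(132,160)
print('proj cap top/bot',proj(P,[[p[0],p[1],p[2]+.0205+.031],[p[0],p[1],p[2]+.0205]]),'neck',proj(P,[[p[0],p[1],.18]]))
cv2.imwrite('pics/'+n+'.png',cv2.resize(im[120:180,290:350,::-1],None,fx=9,fy=9,interpolation=cv2.INTER_CUBIC))
E
python3 hov.py s5
```

```text
t 12.1 p [0.6266 0.1773 0.1913] yaw -53.3 q [1.040e-01 5.670e-01 1.381e+00 1.000e-03 1.182e+00 1.033e+00] F [-1.   0.7 -0.5] M [-0.07 -0.   -0.  ] w 0.0559
turn units [ 0.    -0.096 -0.049]
tool cm [ 0.141  0.072 -0.8  ]
[0.6269 0.1773 0.1915]
132 191 198 200 196 198 198 204 204 175  79  24  21  29  28  32  32  27  31  28  29  30  30  14  33  22  33  22  28  23  31  32  21  26  21  23  28  19  19
133 182 185 188 188 188 193 196 194 154  70  24  31  29  20  26  33  26  24  26  30  35  24  21  29  25  28  30  24  25  32  24  19  21  20  27  23  30  19
134 152 168 174 183 182 185 191 184 145  57  20  25  31  25  31  31  26  32  31  16  31  22  26  30  27  30  30  27  30  22  33  22  21  24  22  24  19  22
135  96 109 133 155 165 179 181 171 126  57  23  23  32  32  22  29  29  28  29  29  33  32  25  22  22  23  29  24  25  27  27  59  91  95  91  96  81  87
136  65  65  84  97 127 156 174 163 105  39  27  26  32  30  30  34  36  27  25  32  33  26  25  31  23  30  28  24  26  28  57 129 176 187 185 186 184 177
137  60  60  65  66  75 107 139 151  87  37  28  29  31  24  28  29  25  30 
[... 2922 characters left out ...]
3  59  62  71  68  82  79  80  73  82  78  76  83  80  77  77  72  79  81  98 142 184 190 186 177 183 187 185 186 184 183
157  73  69  59  61  61  67  61  66  60  71  67  71  71  76  78  81  80  82  80  74  86  82  80  84  80  85  95 145 184 188 184 186 189 184 188 181 188 196
158  75  79  76  73  71  63  68  69  64  72  67  61  77  71  80  75  80  78  79  73  75  80  80  81  74  92 104 133 157 174 182 192 187 184 181 189 197 199
159  77  84  81  80  77  71  73  79  68  69  70  67  69  76  76  84  76  78  77  80  76  81  80  80  73  96 127 138 142 151 174 181 185 186 187 195 198 202
proj cap top/bot [[326.09193494 129.68947143]
 [324.44354983 139.76512566]] neck [[322.8123001  149.73604094]]
```

View pics/s5.png

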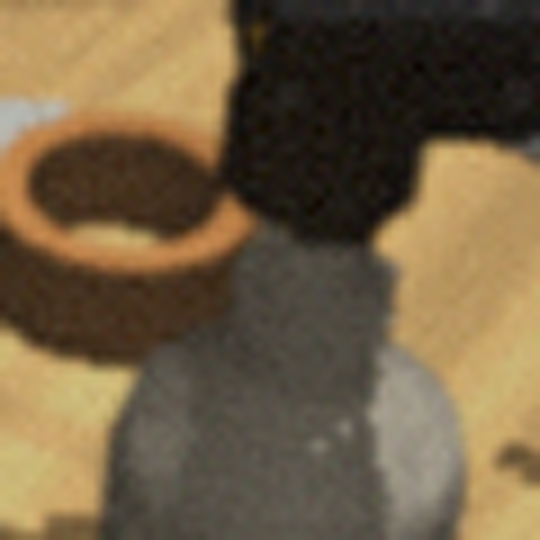

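```bash
python3 - <<'E'
from h import *
from rig import *
P=camera_params("scene");t=np.linspace(0,2*np.pi,361)
def ring(x,y,z,r):return proj(P,np.stack([x+r*np.cos(t),y+r*np.sin(t),z+0*t],-1))
p=[.6269,.1773,.1915]
for r in(.0285,):
    q=ring(p[0],p[1],p[2]+.0205,r);print('bot ring lowest',q[q[:,1].argmax()],'u',q[:,0].min(),q[:,0].max())
    q=ring(p[0],p[1],p[2]+.036,r);print('mid u',q[:,0].min(),q[:,0].max())
    q=ring(.461,.0108,0,r);print('scene1 bot lowest',q[q[:,1].argmax()],q[:,0].min(),q[:,0].max())
    q=ring(.461,.0108,.0155,r);print('scene1 mid',q[:,0].min(),q[:,0].max())
im=np.load('scene1.npz')['im'].max(2)
for v in range(196,216): print(v,' '.join(f'{int(im[v,u]):3d}' for u in range(222,252)))
# neck pixel -> J
J=np.array([(proj(P,[.63+a,.18+b,.18])-proj(P,[.63,.18,.18]))[0]*1 for a,b in((.001,0),(0,.001))]).T;print('px per mm',J.round(3));print('mm per px',np.linalg.inv(J).round(2))
im=np.load('scene0.npz')['im'].max(2)
for v in range(140,166): print(v,' '.join(f'{int(im[v,u]):3d}' for u in range(310,342)))
E
```

```text
bot ring lowest [325.9598658  146.40831389] u 313.3157637517658 335.59336156539024
mid u 314.00977031246515 336.5314498019463
scene1 bot lowest [235.36215489 213.49348015] 225.7804501538337 245.53874818222266
scene1 mid 225.5608660764119 245.50901686292787
196  91  97  97  96  65  40  38  37  39  31  41  41  32  42  30  39  35  32  38  33  37  39  47  63  79  84  89  89  86  79
197  98 106 107  89  55  41  34  42  34  35  36  34  43  35  37  39  35  40  38  41  39  36  41  61  82  85  83  85  83  82
198 101 102  99  84  41  40  40  40  42  29  38  43  43  35  32  42  35  38  39  39  40  43  40  58  74  81  84  86  84  86
199 107 103 102  79  51  40  41  35  30  48  40  35  34  44  37  44  39  37  40  37  31  43  36  52  81  79  81  81  88 108
200 103 105 100  79  44  31  36  41  37  32  42  31  42  37  39  37  38  41  33  39  44  40  33  50  75  82  82  87 129 156
201 108 105  99  76  45  40  38  32  37  37  34  39  42  30  41  39  41  36  39  34  39  36  42  49  73  80  80 119 161 177
202 103  98  97  87  45  31  37  42  40  35  42  31  42  39  39  40  35  42  42  39  46  37  39  55
[... 4454 characters left out ...]
 162 185 180 169 167 175 188 189 193 202
161 179 175 182 166 127  91  77  73  71  76  79  85  81  84  83  87  83  89  80  75  76  97 147 180 187 175 168 175 174 193 204 203
162 176 182 188 189 167 132  90  86  74  79  83  82  80  82  86  87  82  84  78  73  79 109 160 185 187 181 176 173 166 184 201 204
163 177 180 185 190 191 172 135 102  88  83  76  81  86  82  88  82  83  82  82  88 102 132 176 190 188 186 181 171 170 177 195 199
164 178 186 187 192 199 188 177 140 100  86  83  87  79  82  79  85  80  83  79 111 125 164 191 195 194 186 180 177 172 168 189 202
165 180 185 187 185 199 194 202 172 135 118 108 103  94  98 113 113 112 109 130 158 171 187 201 195 196 194 184 181 176 171 178 198
```

```bash
python3 - <<'E'
from h import *
from rig import *
P=camera_params("scene");t=np.linspace(0,2*np.pi,361)
def ring(x,y,z,r):return proj(P,np.stack([x+r*np.cos(t),y+r*np.sin(t),z+0*t],-1))
def ext(x,y,r=.0285):
    a=ring(x,y,.031,r);b=ring(x,y,0,r);return a[:,1].min(),b[:,1].max(),min(a[:,0].min(),b[:,0].min()),max(a[:,0].max(),b[:,0].max()),
print('pred scene1',np.round(ext(.461,.0108),2)); print('pred scene0 @(.460,.0442)',np.round(ext(.460,.0442),2))
for f,u,v0,v1 in(('scene1',235,186,196),('scene0',242,182,190),('scene0',242,200,210)):
    g=np.load(f+'.npz')['im'].max(2);print(f,u,v0,[int(x) for x in g[v0:v1,u-1:u+2].mean(1)])
g=np.load('scene0.npz')['im'].max(2)
for v in(190,194,198): print(v,[int(x) for x in g[v,228:258]])
# depth check
for f,c in(('scene1',(.461,.0108)),('scene0',(.460,.0442))):
    D=np.load(f+'.npz');X=cloud(P,D['d']);m=(np.hypot(X[...,0]-c[0],X[...,1]-c[1])<.05)&(D['im'].max(2)<60)
    q=X[m];top=q[(q[:,2]>.026)];print(f,len(top),'z',np.median(top[:,2]))
    tt=(np.hypot(X[...,0]-c[0],X[...,1]-c[1])>.04)&(np.hypot(X[...,0]-c[0],X[...,1]-c[1])<.05)&(X[...,2]<.015);print(' table z',np.median(X[tt][:,2]))
# hover cap depth
D=np.load('s5.npz');X=cloud(P,D['d']);
for v in (132,134,136,138,140,142,144): print(v,X[v,318:334:3].round(3).tolist())
E
```

```text
pred scene1 [191.75 213.49 225.34 245.54]
pred scene0 @(.460,.0442) [185.41 206.66 232.51 252.28]
scene1 235 186 [129, 107, 89, 85, 84, 73, 50, 37, 37, 35]
scene0 242 182 [204, 211, 201, 119, 52, 51, 54, 54]
scene0 242 200 [47, 46, 46, 39, 52, 120, 189, 207, 207, 204]
190 [207, 203, 209, 208, 180, 106, 57, 51, 50, 52, 57, 54, 53, 49, 58, 46, 49, 57, 49, 59, 56, 49, 51, 81, 164, 205, 206, 206, 205, 208]
194 [208, 208, 210, 206, 179, 93, 43, 48, 52, 51, 57, 48, 56, 51, 55, 48, 53, 53, 53, 55, 56, 48, 48, 59, 122, 198, 211, 203, 209, 202]
198 [204, 207, 210, 207, 189, 89, 41, 39, 48, 51, 47, 49, 50, 46, 47, 51, 51, 43, 49, 45, 48, 50, 42, 56, 128, 204, 210, 203, 207, 205]
scene1 3704 z 0.3783459752039662
 table z 0.0009616705491182764
scene0 186 z 0.03156411444892765
 table z 0.0010133651941868216
132 [[0.649, 0.086, 0.295], [0.655, 0.089, 0.296], [0.66, 0.093, 0.296], [0.665, 0.099, 0.295], [0.669, 0.105, 0.293], [0.676, 0.107, 0.295]]
134 [[0.649, 0.088, 0.288], [0.655, 0.09, 0.29], [0.659, 0.096, 0.288], [0.665, 0.101, 0.288], [0.67, 0.105, 0.288], [0.677, 0.107, 0.29]]
136 [[0.619, 0.153, 0.234], [0.627, 0.153, 0.237], [0.64, 0.142, 0.249], [0.647, 0.143, 0.251], [0.652, 0.149, 0.25], [0.659, 0.151, 0.252]]
138 [[0.622, 0.149, 0.231], [0.628, 0.152, 0.233], [0.641, 0.141, 0.244], [0.648, 0.143, 0.246], [0.653, 0.15, 0.244], [0.653, 0.167, 0.235]]
140 [[0.623, 0.148, 0.226], [0.629, 0.151, 0.227], [0.641, 0.143, 0.237], [0.646, 0.149, 0.236], [0.654, 0.148, 0.24], [0.654, 0.168, 0.228]]
142 [[0.623, 0.15, 0.219], [0.631, 0.15, 0.222], [0.641, 0.145, 0.23], [0.648, 0.147, 0.232], [0.654, 0.152, 0.231], [0.654, 0.171, 0.221]]
144 [[0.525, 0.361, 0.046], [0.631, 0.151, 0.216], [0.643, 0.143, 0.226], [0.647, 0.151, 0.223], [0.654, 0.153, 0.225], [0.653, 0.174, 0.212]]
```

The neck in the TCP frame is about (0.632, 0.181). Moving there, level, and lowering.

```bash
python3 go.py .632 .181 .175
```

```text
t 12.15 p [0.6269 0.1773 0.1915] yaw -53.3 q [1.040e-01 5.670e-01 1.380e+00 1.000e-03 1.183e+00 1.033e+00] F [ 0.6 -0.6  0.4] M [-0.08  0.01  0.  ] w 0.0558
turn units [ 0.    -0.099 -0.05 ]
tool cm [ 1.66e+00 -1.00e-03 -6.09e-01]
```

Call:
send_rows([
  [[0.5,0,-0.4,0,-0.1,-0.05],[0.5,0,-0.3,0,0,0],[0.5,0,0,0,0,0],[0,0,0,0,0,0]],
])

```text
time: 12.48
position: [0.6333, 0.1813, 0.1766]
tool_rot: [0.672, 0.222, -0.671, 0.223]
ft_force: [-0.5, -0.0, -1.0]
grip_width: 0.0558
```

```bash
python3 go.py .632 .181 .165
```

```text
t 12.48 p [0.6333 0.1813 0.1766] yaw -53.3 q [ 0.11   0.597  1.366 -0.     1.177  1.04 ] F [-0.5 -0.  -1. ] M [-0.04  0.03 -0.05] w 0.0558
turn units [ 0.    -0.008 -0.008]
tool cm [ 1.164 -0.053  0.129]
```

Call:
send_rows([
  [[0.4,-0.05,0.12,0,0,0],[0.4,0,0,0,0,0],[0.3,0,0,0,0,0],[0,0,0,0,0,0]],
])

```text
time: 12.82
position: [0.6315, 0.1811, 0.1631]
tool_rot: [-0.671, -0.223, 0.671, -0.223]
ft_force: [-0.1, -0.2, -0.3]
grip_width: 0.0558
```

```bash
python3 go.py .632 .181 .155
```

```text
t 12.82 p [0.6315 0.1811 0.1631] yaw -53.3 q [ 0.11   0.61   1.382 -0.     1.151  1.04 ] F [-0.1 -0.2 -0.3] M [ 0.02 -0.07  0.02] w 0.0558
turn units [0.    0.011 0.002]
tool cm [ 0.814  0.041 -0.034]
```

Call:
send_rows([
  [[0.15,0.04,-0.03,0,0,0],[0.15,0,0,0,0,0],[0.1,0,0,0,0,0]],
])

```text
time: 13.07
position: [0.632, 0.181, 0.1587]
tool_rot: [-0.671, -0.223, 0.672, -0.223]
ft_force: [0.4, 1.0, 0.8]
grip_width: 0.056
```

Call:
send_rows([
  [[0.15,0,0,0,0,0],[0.15,0,0,0,0,0],[0.1,0,0,0,0,0]],
])

```text
time: 13.32
position: [0.6327, 0.1818, 0.1562]
tool_rot: [0.672, 0.223, -0.671, 0.223]
ft_force: [-1.6, 0.1, 4.4]
grip_width: 0.0559
```

```bash
python3 go.py .632 .181 .155
```

```text
t 13.32 p [0.6327 0.1818 0.1562] yaw -53.3 q [1.100e-01 6.190e-01 1.386e+00 1.000e-03 1.135e+00 1.039e+00] F [-1.6  0.1  4.4] M [-0.01  0.16  0.01] w 0.0559
turn units [-0.    -0.014  0.001]
tool cm [0.123 0.02  0.101]
```

Call:
send_rows([
  [[0.1,0,0,0,0,0],[0.1,0,0,0,0,0]],
])

```text
time: 13.48
position: [0.6331, 0.1822, 0.1558]
tool_rot: [0.672, 0.223, -0.67, 0.223]
ft_force: [-0.3, 1.2, 4.9]
grip_width: 0.0558
```

```bash
python3 go.py .632 .181 .155
```

```text
t 13.48 p [0.6331 0.1822 0.1558] yaw -53.3 q [1.100e-01 6.190e-01 1.387e+00 1.000e-03 1.132e+00 1.039e+00] F [-0.3  1.2  4.9] M [0.01 0.25 0.03] w 0.0558
turn units [ 0.    -0.031 -0.006]
tool cm [0.079 0.027 0.159]
```

```bash
python3 hov.py s6 | grep -v '^1[345]'; for i in 1 2 3 4 5; do python3 - <<'E'
from rig import *
o=get_obs();print(o['ft_force'].round(2),o['moment'].round(3));camera("top")
E
done
```

```text
[0.6331 0.1822 0.1557]
proj cap top/bot [[327.22625213 141.27379265]
 [325.59418539 150.86513252]] neck [[325.79062084 149.71071945]]
[-1.08  0.95  4.86] [0.049 0.208 0.029]
[-1.36  0.59  4.48] [0.062 0.239 0.082]
[-1.97  1.33  5.06] [0.078 0.247 0.031]
[-0.49  0.49  5.32] [0.121 0.308 0.028]
[-1.85  0.85  5.34] [0.08  0.195 0.064]
```

View pics/s6.png

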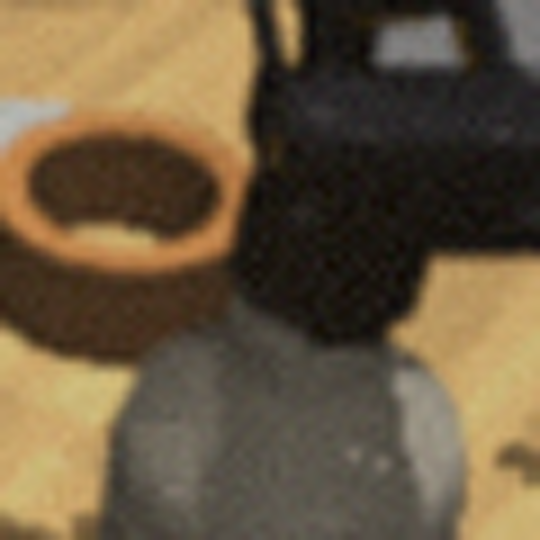

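Call:
send_rows([
  [[-0.15,0,0,0,-0.03,0],[-0.05,-0.13,0.06,0,0,0],[0.15,0,0,0,0,0],[0.15,0,0,0,0,0]],
])

```text
time: 14.12
position: [0.6327, 0.1832, 0.1557]
tool_rot: [0.672, 0.222, -0.67, 0.223]
ft_force: [-0.9, 1.3, 6.7]
grip_width: 0.0558
```

```bash
python3 go.py .632 .183 .1535
```

```text
t 14.12 p [0.6327 0.1832 0.1557] yaw -53.3 q [ 0.113  0.619  1.387 -0.     1.132  1.043] F [-0.9  1.3  6.7] M [ 0.19  0.19 -0.02] w 0.0558
turn units [ 0.    -0.024 -0.017]
tool cm [ 0.218 -0.025  0.069]
```

Call:
send_rows([
  [[-0.1,0,0,0,-0.02,-0.02],[0,-0.1,0,0,0,0],[0,-0.1,0,0,0,0],[0,-0.1,0,0,0,0]],
])

```text
time: 14.45
position: [0.6328, 0.1843, 0.1566]
tool_rot: [0.672, 0.222, -0.67, 0.224]
ft_force: [0.9, -2.6, 2.6]
grip_width: 0.0558
```

```bash
python3 go.py .632 .183 .1535
```

```text
t 14.45 p [0.6328 0.1843 0.1566] yaw -53.3 q [ 0.115  0.619  1.386 -0.003  1.133  1.046] F [ 0.9 -2.6  2.6] M [-0.37 -0.2   0.03] w 0.0558
turn units [ 0.    -0.021 -0.039]
tool cm [0.31  0.056 0.145]
```

Pushing sideways meets resistance both ways, so the neck is inside the cap and it stands on the threads; the zero-force centre is ≈(0.6325, 0.1837). Now I'll turn backward with a light push.

Call:
send_rows([
  [[0.05,0.08,0,0,-0.02,-0.03],[0.1,0,0,-1,0,0],[0.1,0,0,-1,0,0],[0.1,0,0,-1,0,0]],
])

```text
time: 14.78
position: [0.6334, 0.1862, 0.1536]
tool_rot: [0.628, 0.329, -0.626, 0.325]
ft_force: [-1.2, 0.1, 1.4]
grip_width: 0.0556
```

```bash
python3 go.py .6325 .1837 .1535
```

```text
t 14.78 p [0.6334 0.1862 0.1536] yaw -34.9 q [0.114 0.624 1.384 0.006 1.133 0.721] F [-1.2  0.1  1.4] M [-0.36  0.25 -0.02] w 0.0556
turn units [-0.    -0.046  0.029]
tool cm [0.013 0.065 0.258]
```

Call:
send_rows([
  [[0.1,0,0,0,-0.04,0.03],[0.08,0,0,-0.5,0,0],[0.08,0,0,0,0,0]],
])

```text
time: 15.03
position: [0.6331, 0.1853, 0.152]
tool_rot: [-0.617, -0.343, 0.619, -0.344]
ft_force: [-0.0, -3.1, 1.4]
grip_width: 0.0558
```

```bash
python3 go.py .6325 .1837 .1535
```

```text
t 15.03 p [0.6331 0.1853 0.152 ] yaw -31.9 q [ 1.160e-01  6.270e-01  1.384e+00 -1.000e-03  1.132e+00  6.730e-01] F [-0.  -3.1  1.4] M [-0.6   0.03  0.06] w 0.0558
turn units [0.    0.016 0.002]
tool cm [-0.145  0.034  0.164]
```

Call:
send_rows([
  [[0,0.05,0.08,0,0,0],[0.08,0,0,0,0,0]],
])

```text
time: 15.2
position: [0.6327, 0.1846, 0.1504]
tool_rot: [-0.618, -0.343, 0.619, -0.342]
ft_force: [1.0, -0.2, 4.3]
grip_width: 0.0559
```

```bash
python3 go.py .6325 .1837 .1535;  python3 hov.py s7 | grep -v '^1[345]'; python3 go.py
```

```text
t 15.2 p [0.6327 0.1846 0.1504] yaw -32.1 q [ 0.115  0.628  1.386 -0.     1.13   0.675] F [ 1.  -0.2  4.3] M [-0.13 -0.14  0.04] w 0.0559
turn units [0.    0.014 0.015]
tool cm [-0.308  0.029  0.087]
[0.6327 0.1846 0.1504]
proj cap top/bot [[327.24070112 142.45939188]
 [325.61661597 151.97757389]] neck [[326.08746934 149.21807077]]
t 15.25 p [0.6327 0.1846 0.1504] yaw -32.1 q [ 0.115  0.628  1.386 -0.     1.13   0.675] F [-0.5 -0.7  1.7] M [-0.15 -0.08  0.04] w 0.056
turn units [0.    0.016 0.015]
```

View pics/s7.png

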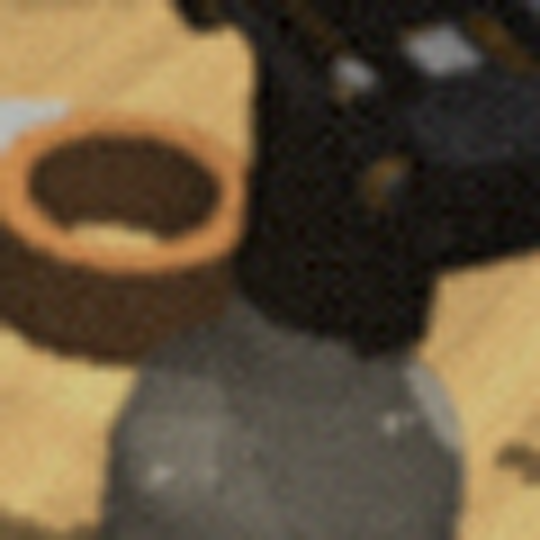

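Call:
send_rows([
  [[0.1,0,0,0,0.01,0.01],[0.1,0,0,0,0,0],[0.1,0,0,0,0,0]],
])

```text
time: 15.5
position: [0.6331, 0.1851, 0.1497]
tool_rot: [0.619, 0.342, -0.619, 0.342]
ft_force: [-1.5, -0.1, 6.6]
grip_width: 0.0558
```

```bash
python3 go.py .6325 .1837 .1535
```

```text
t 15.5 p [0.6331 0.1851 0.1497] yaw -32.2 q [0.115 0.628 1.388 0.    1.125 0.677] F [-1.5 -0.1  6.6] M [-0.2   0.35  0.06] w 0.0558
turn units [ 0.    -0.007 -0.002]
tool cm [-0.377  0.018  0.149]
```

Call:
send_rows([
  [[0,0,0.05,-0.5,0,0],[0.08,0,0.015,-1,0,0],[0.08,0,0.015,-1,0,0],[0.08,0,0.015,-1,0,0]],
])

```text
time: 15.83
position: [0.6318, 0.1861, 0.1498]
tool_rot: [0.546, 0.452, -0.544, 0.45]
ft_force: [-2.1, 1.3, 7.2]
grip_width: 0.0559
```

```bash
python3 go.py .6328 .1846 .15
```

```text
t 15.83 p [0.6318 0.1861 0.1498] yaw -10.8 q [0.115 0.627 1.391 0.005 1.124 0.301] F [-2.1  1.3  7.2] M [ 0.11  0.36 -0.2 ] w 0.0559
turn units [-0.    -0.04   0.009]
tool cm [-0.025  0.121  0.127]
```

Call:
send_rows([
  [[0.05,0.03,0.05,-1,-0.04,0],[0.08,0,0.02,-1,0,0],[0.08,0,0.02,-1,0,0]],
])

```text
time: 16.08
position: [0.6304, 0.1866, 0.1494]
tool_rot: [0.465, 0.535, -0.465, 0.532]
ft_force: [-1.9, -0.6, 5.6]
grip_width: 0.0559
```

```bash
python3 go.py .6328 .1846 .15
```

```text
t 16.08 p [0.6304 0.1866 0.1494] yaw 7.9 q [ 0.117  0.627  1.391  0.003  1.126 -0.022] F [-1.9 -0.6  5.6] M [-0.18  0.24 -0.12] w 0.0559
turn units [-0.    -0.029  0.027]
tool cm [-0.062  0.208  0.231]
```

Call:
send_rows([
  [[0.06,-0.04,0,-1,-0.03,0.03],[0.08,-0.03,0,-1,0,0],[0.08,-0.03,0,-1,0,0]],
])

```text
time: 16.33
position: [0.6282, 0.1863, 0.1489]
tool_rot: [0.372, 0.602, -0.372, 0.601]
ft_force: [-2.7, -1.3, 7.2]
grip_width: 0.0562
```

```bash
python3 go.py .6328 .1846 .15
```

```text
t 16.33 p [0.6282 0.1863 0.1489] yaw 26.5 q [ 0.118  0.625  1.399  0.     1.12  -0.345] F [-2.7 -1.3  7.2] M [-0.17  0.46 -0.19] w 0.0562
turn units [-0.    -0.005  0.014]
tool cm [-0.115  0.338  0.361]
```

Call:
send_rows([
  [[0.06,-0.08,0.02,-1,0,0.01],[0.08,-0.04,-0.01,-1,0,0]],
])

```text
time: 16.5
position: [0.6262, 0.1859, 0.149]
tool_rot: [0.304, 0.639, -0.305, 0.637]
ft_force: [-1.5, -3.4, 5.3]
grip_width: 0.0558
```

```bash
python3 go.py .6292 .1826 .15
```

```text
t 16.5 p [0.6262 0.1859 0.149 ] yaw 39.0 q [ 1.170e-01  6.220e-01  1.404e+00  1.000e-03  1.118e+00 -5.640e-01] F [-1.5 -3.4  5.3] M [-0.61  0.2  -0.13] w 0.0558
turn units [-0.    -0.017  0.011]
tool cm [-0.097  0.027  0.451]
```

Call:
send_rows([
  [[0.06,-0.06,0.05,-0.6,0,0.01],[0.08,-0.04,0.0,-1,0,0]],
])

```text
time: 16.67
position: [0.6256, 0.1848, 0.149]
tool_rot: [0.248, 0.663, -0.248, 0.662]
ft_force: [0.2, -1.5, 4.2]
grip_width: 0.0558
```

```bash
python3 go.py .6292 .1826 .15
```

```text
t 16.67 p [0.6256 0.1848 0.149 ] yaw 48.9 q [ 1.160e-01  6.200e-01  1.408e+00  1.000e-03  1.114e+00 -7.390e-01] F [ 0.2 -1.5  4.2] M [-0.24 -0.01 -0.01] w 0.0558
turn units [ 0.    -0.011 -0.007]
tool cm [-0.102  0.065  0.415]
```

Call:
send_rows([
  [[0.1,-0.04,0.02,-0.8,-0.01,0],[0.12,-0.03,0.0,-0.8,0,0]],
])

```text
time: 16.83
position: [0.6259, 0.1843, 0.1475]
tool_rot: [0.19, 0.681, -0.189, 0.682]
ft_force: [0.3, 0.5, 2.0]
grip_width: 0.0561
```

```bash
python3 go.py .6292 .1826 .15
```

```text
t 16.83 p [0.6259 0.1843 0.1475] yaw 58.9 q [ 1.150e-01  6.210e-01  1.411e+00  1.000e-03  1.107e+00 -9.140e-01] F [0.3 0.5 2. ] M [ 0.15 -0.2   0.02] w 0.0561
turn units [-0.     0.014 -0.021]
tool cm [-0.25   0.027  0.366]
```

Force fell and z is sinking, so this looks like the gap. I'll stop turning and just lower.

Call:
send_rows([
  [[0.15,0,0,0,0.01,-0.02],[0.15,0,0,0,0,0],[0.15,0,0,0,0,0]],
])

```text
time: 17.08
position: [0.627, 0.1841, 0.1461]
tool_rot: [0.19, 0.68, -0.19, 0.682]
ft_force: [-2.6, -0.4, 8.7]
grip_width: 0.0564
```

```bash
python3 go.py .6292 .1826 .15
```

```text
t 17.08 p [0.627  0.1841 0.1461] yaw 58.8 q [ 1.150e-01  6.230e-01  1.410e+00 -1.000e-03  1.105e+00 -9.100e-01] F [-2.6 -0.4  8.7] M [-0.17  0.34  0.02] w 0.0564
turn units [-0.     0.03  -0.013]
tool cm [-0.386 -0.012  0.268]
```

Call:
send_rows([
  [[0,-0.05,-0.08,-0.4,0.03,-0.01],[0.12,-0.02,0,-0.4,0,0]],
])

```text
time: 17.25
position: [0.6276, 0.1844, 0.1463]
tool_rot: [0.164, 0.687, -0.162, 0.689]
ft_force: [-0.4, 0.6, 7.7]
grip_width: 0.0556
```

```bash
python3 go.py .6292 .1826 .15
```

```text
t 17.25 p [0.6276 0.1844 0.1463] yaw 63.4 q [ 1.150e-01  6.240e-01  1.409e+00  1.000e-03  1.105e+00 -9.920e-01] F [-0.4  0.6  7.7] M [ 0.01 -0.07 -0.06] w 0.0556
turn units [-0.     0.029 -0.031]
tool cm [-0.37  -0.085  0.223]
```

```bash
python3 - <<'E'
from h import *
from rig import *
P=camera_params("scene");im,d=camera("scene");np.savez("s8.npz",im=im,d=d)
im2,d2=camera("top");np.savez("t8.npz",im=im2,d=d2)
cv2.imwrite('pics/s8.png',cv2.resize(im[120:180,290:350,::-1],None,fx=9,fy=9,interpolation=cv2.INTER_CUBIC))
t=np.linspace(0,2*np.pi,361)
g=im.max(2)
for zc in(.181,.1895):
    z=zc-.0155
    q=proj(P,np.stack([.6302+.028*np.cos(t),.1835+.028*np.sin(t),z+0*t],-1));print(zc,'lowest',q[q[:,1].argmax()],'u',q[:,0].min(),q[:,0].max())
for v in range(146,170): print(v,' '.join(f'{int(g[v,u]):3d}' for u in range(310,342)))
E
```

```text
0.181 lowest [325.77263219 160.00605377] u 313.7630001884316 334.92655767910685
0.1895 lowest [326.21918215 157.44075706] u 314.1317540888557 335.41763828212447
146 129 120  55  24  32  32  25  29  31  33  30  33  28  24  31  28  28  31  26  26  26  25  22  20  26  31  30  27  73 145 194 189
147 177 137  60  24  25  29  28  29  26  24  28  29  27  33  36  25  34  26  23  18  30  31  24  31  23  24  27  30  79 161 187 186
148 174 114  44  32  29  28  28  24  29  25  30  26  29  30  28  35  20  30  29  25  28  27  25  27  28  28  28  29  95 176 189 186
149 122  68  29  26  19  26  27  32  36  28  29  28  29  31  25  22  27  28  28  27  22  25  26  29  29  25  24  46 107 181 186 186
150  72  39  28  31  31  23  32  29  34  27  26  33  28  27  30  31  29  32  29  24  24  25  25  20  25  28  63 100 129 178 186 186
151  64  39  17  26  29  35  27  28  30  29  30  30  31  29  28  30  28  23  27  30  30  31  25  27  24  54 116 169 177 184 188 187
152  58  36  26  29  31  28  25  25  26  35  30  27  31  33  26  23  29  28  24  33  27  21  31  29  26  67 142 185 190 187 186 185
153  67  31  37
[... 1528 characters left out ...]
  83 100  99  84  84  74  76  97 170 204
165  76  82  81  83  82  88  86  87  89  87  88  89  88  90  81  96  84  88  83  86  90 104 117 130 143 121  97  88  78  80 134 199
166  76  79  82  86  85  85  87  87  94  87  84  90  91  96  89  86  84  92 106 103 121 160 166 164 169 160 148 108  87  85 115 179
167  81  82  83  87  88  88  80  85  85  89  88  90  93  92  90  89  92 117 148 156 171 177 178 180 173 172 168 149 110  96 112 167
168  80  81  86  80  87  83  93  92  88  96  95  93 101  99  89  97 122 154 168 178 181 181 178 174 174 170 170 162 150 146 144 175
169  83  85  85  91  86  83  89  86  91  92  98 102 109 106 108 133 152 167 172 175 179 178 172 173 173 172 166 167 161 157 150 165
```

View pics/s8.png

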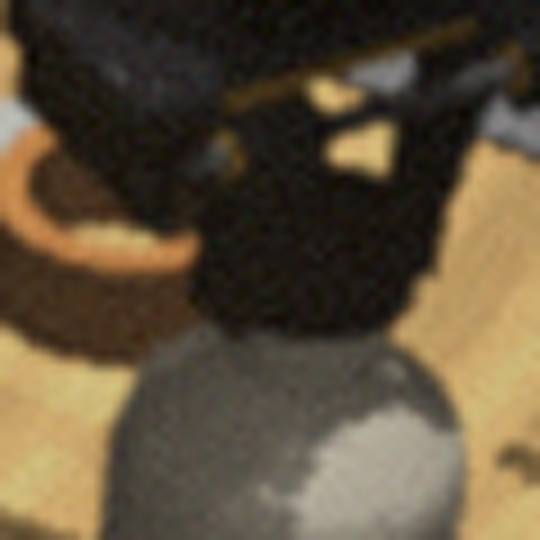

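```bash
python3 - <<'E'
from h import *
from rig import *
P=camera_params("scene")
t=np.linspace(0,2*np.pi,721)
def low(zc,us,r=.028):
    q=proj(P,np.stack([.6302+r*np.cos(t),.1835+r*np.sin(t),zc-.0155+0*t],-1))
    o=[]
    for u in us:
        k=np.abs(q[:,0]-u)<.6;o.append(q[k,1].max() if k.any() else np.nan)
    return np.round(o,1)
us=list(range(314,336,2));print('u',us)
for zc in(.181,.1895,.194,.1955):print(zc,low(zc,us))
for f in('s6','s7','s8'):
    g=np.load(f+'.npz')['im'].max(2).astype(float);o=[]
    for u in us:
        c=g[140:175,u]; k=np.nonzero((c[:-1]<52)&(c[1:]>=52))[0]
        if len(k): k=k[0];o.append(140+k+(52-c[k])/(c[k+1]-c[k]))
        else:o.append(np.nan)
    print(f,np.round(o,1))
D=np.load('s8.npz');X=cloud(P,D['d'])
for v in range(140,158,3): print(v,[tuple(x) for x in X[v,314:336:4].round(3).tolist()])
E
```

```text
u [314, 316, 318, 320, 322, 324, 326, 328, 330, 332, 334]
0.181 [155.2 157.2 158.4 159.2 159.7 160.  160.  159.9 159.6 158.9 157.6]
0.1895 [152.  154.3 155.7 156.5 157.  157.4 157.4 157.4 157.1 156.5 155.4]
0.194 [150.1 152.8 154.2 155.  155.6 156.  156.1 156.  155.8 155.3 154.3]
0.1955 [149.5 152.3 153.7 154.5 155.2 155.5 155.6 155.6 155.4 154.9 153.9]
s6 [  nan 152.2 154.  154.9 156.1 157.8 158.2 158.1 158.1 156.8 154.4]
s7 [  nan 152.5 154.  155.6 156.2 156.8 157.1 157.6 159.6 159.1 158.7]
s8 [156.2 157.5 156.4 156.6 157.2 157.3 157.4 157.  156.9 155.8 153.6]
140 [(0.626, 0.119, 0.244), (0.636, 0.12, 0.248), (0.642, 0.129, 0.246), (0.623, 0.197, 0.198), (0.631, 0.203, 0.199), (0.64, 0.208, 0.2)]
143 [(0.614, 0.146, 0.214), (0.623, 0.15, 0.216), (0.621, 0.178, 0.199), (0.631, 0.181, 0.202), (0.639, 0.189, 0.2), (0.648, 0.194, 0.202)]
146 [(0.614, 0.148, 0.204), (0.623, 0.152, 0.205), (0.629, 0.164, 0.201), (0.638, 0.168, 0.203), (0.647, 0.173, 0.204), (0.654, 0.181, 0.202)]
149 [(0.614, 0.15, 0.193), (0.623, 0.155, 0.194), (0.632, 0.159, 0.196), (0.641, 0.165, 0.196), (0.649, 0.171, 0.196), (0.656, 0.181, 0.194)]
152 [(0.616, 0.15, 0.184), (0.624, 0.156, 0.184), (0.632, 0.162, 0.184), (0.644, 0.161, 0.19), (0.65, 0.171, 0.187), (0.656, 0.184, 0.182)]
155 [(0.617, 0.15, 0.174), (0.625, 0.157, 0.174), (0.635, 0.159, 0.178), (0.645, 0.162, 0.18), (0.652, 0.171, 0.178), (0.657, 0.185, 0.172)]
```

```bash
cat > plane.py <<'E'
import sys
from h import *
from rig import *
P=camera_params("scene")
if len(sys.argv)>2:
    im,d=camera("scene");np.savez(sys.argv[1]+".npz",im=im,d=d)
D=np.load(sys.argv[1]+'.npz');X=cloud(P,D['d'])
rr=np.hypot(X[...,0]-.6305,X[...,1]-.1835)
v,u=np.nonzero((rr<.022)&(X[...,2]>.185)&(X[...,2]<.215)&(D['d']>0))
q=X[v,u];print(len(q),'rows',v.min(),v.max(),'cols',u.min(),u.max())
for it in range(6):
    A=np.c_[q[:,0]-.6305,q[:,1]-.1835,np.ones(len(q))];c,*_=np.linalg.lstsq(A,q[:,2],rcond=None);r=q[:,2]-A@c
    k=abs(r)<max(.0025,2*np.std(r));q=q[k]
print('plane slope',c[:2].round(3),'z0',c[2].round(4),'-> center rel rim',round((c[2]-.0155-.18)*1000,1),'mm n',len(q),'std',r.std().round(4))
E
python3 plane.py s8; python3 go.py
```

```text
101 rows 140 149 cols 320 334
plane slope [ 0.138 -0.083] z0 0.2005 -> center rel rim 5.0 mm n 99 std 0.0008
t 17.35 p [0.6279 0.1842 0.1465] yaw 63.4 q [ 1.150e-01  6.230e-01  1.409e+00  1.000e-03  1.104e+00 -9.910e-01] F [-0.4 -1.3  5.2] M [-0.04 -0.14  0.03] w 0.0557
turn units [-0.     0.036 -0.03 ]
```

The cap's top plane shows it has pivoted about 9° around the jaw axis in the grip. I'll open the gripper, let it settle on the neck, and look.

Call:
send_rows([
  [[0,0,0,0,0.03,-0.03],[0,0,0,0,0,0],[0,0,0,0,0,0],[0,0,0,0,0,0]],
], gripper=0.1)

```text
time: 17.68
position: [0.6273, 0.1846, 0.1454]
tool_rot: [0.165, 0.688, -0.165, 0.687]
ft_force: [-0.3, 0.6, -0.4]
grip_width: 0.074
```

```bash
python3 plane.py s9 1; python3 go.py; python3 - <<'E'
import numpy as np,cv2
im=np.load('s9.npz')['im'];cv2.imwrite('pics/s9.png',cv2.resize(im[120:180,290:350,::-1],None,fx=9,fy=9,interpolation=cv2.INTER_CUBIC))
E
```

```text
134 rows 139 149 cols 318 334
plane slope [ 0.003 -0.005] z0 0.1973 -> center rel rim 1.8 mm n 134 std 0.0011
t 17.73 p [0.6271 0.1846 0.1452] yaw 63.0 q [ 1.150e-01  6.270e-01  1.406e+00  1.000e-03  1.111e+00 -9.840e-01] F [ 0.1 -0.9 -0.2] M [ 0.04 -0.13 -0.05] w 0.0757
turn units [-0.    -0.017  0.005]
```

View pics/s9.png

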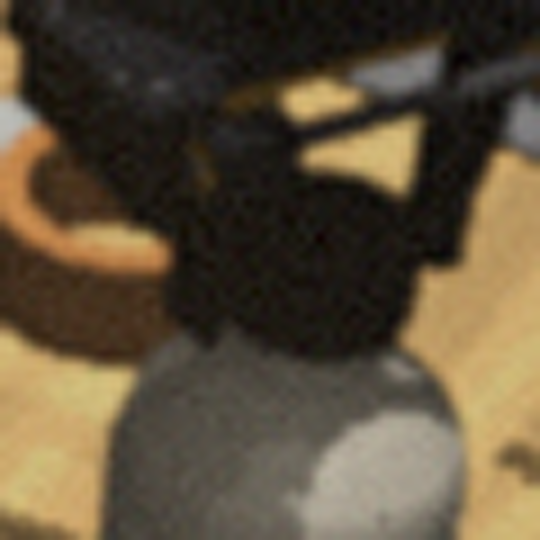

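Level again, and by depth the cap centre is about 1 mm above the rim after bias, so it has dropped into the gap. I'll re-centre with light squeezes, reading side force at two yaws, starting with this one.

Call:
send_rows([
  [[0.3,0,0,0,0,0],[0.1,0,0,0,0,0],[0,0,0,0,0,0],[0,0,0,0,0,0],[0,0,0,0,0,0],[0,0,0,0,0,0]],
], gripper=1, force=5)

```text
time: 18.23
position: [0.6258, 0.1847, 0.1392]
tool_rot: [0.165, 0.689, -0.166, 0.686]
ft_force: [0.1, 0.3, -0.1]
grip_width: 0.0559
```

```bash
python3 go.py; python3 plane.py s10 1; python3 go.py
```

```text
t 18.23 p [0.6258 0.1847 0.1392] yaw 63.0 q [ 1.160e-01  6.340e-01  1.411e+00  1.000e-03  1.102e+00 -9.830e-01] F [ 0.1  0.3 -0.1] M [-0.01 -0.07 -0.03] w 0.0559
turn units [-0.    -0.045  0.022]
112 rows 139 149 cols 319 334
plane slope [-0.006 -0.021] z0 0.1971 -> center rel rim 1.6 mm n 109 std 0.001
t 18.28 p [0.6258 0.1847 0.1392] yaw 63.0 q [ 1.160e-01  6.340e-01  1.411e+00  1.000e-03  1.102e+00 -9.830e-01] F [-0.3  0.8  0.9] M [ 0.03 -0.12  0.02] w 0.056
turn units [-0.    -0.045  0.021]
```

Call:
send_rows([
  [[0,0,0,0,-0.04,0.02],[0,0,0,0,0,0],[0,0,0,0.5,0,0],[0,0,0,1,0,0],[0,0,0,1,0,0],[0,0,0,1,0,0],[0,0,0,1,0,0],[0,0,0,1,0,0]],
], gripper=0.12)

```text
time: 18.95
position: [0.6259, 0.1848, 0.1398]
tool_rot: [0.362, 0.607, -0.361, 0.608]
ft_force: [-0.4, 0.3, -0.2]
grip_width: 0.0764
```

```bash
python3 go.py .6258 .1847 .141
```

```text
t 18.95 p [0.6259 0.1848 0.1398] yaw 28.5 q [ 0.116  0.631  1.416  0.     1.094 -0.381] F [-0.4  0.3 -0.2] M [ 0.05 -0.17  0.  ] w 0.0764
turn units [-0.     0.003 -0.013]
tool cm [-0.123 -0.016  0.003]
```

Call:
send_rows([
  [[0,0.1,0.2,1,0,0],[0,0.1,0.2,1,0,0],[0,0,0,1,0,0],[0,0,0,1,0,0],[0,0,0,1,0,0],[0,0,0,1,0,0],[0,0,0,1,0,0],[0,0,0,1,0,0]],
])

```text
time: 19.62
position: [0.6296, 0.1821, 0.1403]
tool_rot: [0.587, 0.395, -0.585, 0.396]
ft_force: [-1.0, -0.2, -0.2]
grip_width: 0.0768
```

```bash
python3 go.py .630 .1826 .1405
```

```text
t 19.62 p [0.6296 0.1821 0.1403] yaw -22.0 q [0.111 0.633 1.409 0.    1.097 0.495] F [-1.  -0.2 -0.2] M [-0.04 -0.1  -0.08] w 0.0768
turn units [ 0.    -0.016 -0.022]
tool cm [-0.023  0.014 -0.063]
```

Call:
send_rows([
  [[0,0,-0.05,0,-0.02,-0.02],[0,0,0,0,0,0],[0,0,0,0,0,0],[0,0,0,0,0,0],[0,0,0,0,0,0],[0,0,0,0,0,0]],
], gripper=1, force=5)

```text
time: 20.12
position: [0.63, 0.1826, 0.1405]
tool_rot: [-0.585, -0.397, 0.585, -0.398]
ft_force: [0.2, 0.1, 0.2]
grip_width: 0.0564
```

```bash
python3 go.py; python3 plane.py s11 1; python3 go.py
```

```text
t 20.12 p [0.63   0.1826 0.1405] yaw -21.6 q [ 1.120e-01  6.340e-01  1.405e+00 -1.000e-03  1.102e+00  4.900e-01] F [0.2 0.1 0.2] M [-0.04 -0.05 -0.  ] w 0.0564
turn units [-0.     0.004 -0.006]
88 rows 139 149 cols 318 331
plane slope [0.008 0.026] z0 0.1973 -> center rel rim 1.8 mm n 85 std 0.0011
t 20.17 p [0.6299 0.1826 0.1405] yaw -21.6 q [ 1.120e-01  6.340e-01  1.405e+00 -1.000e-03  1.102e+00  4.900e-01] F [ 0.6 -0.5  0.6] M [ 0.   -0.16  0.04] w 0.0564
turn units [-0.     0.003 -0.005]
```

Centred at (0.630, 0.1826) with no side force. Now a firmer grip and turn clockwise.

Call:
send_rows([
  [[0,0,0,0,0,0],[0,0,0,0,0,0],[0,0,0,0.8,0,0],[0.02,0,0,0.8,0,0],[0.02,0,0,0.8,0,0]],
], gripper=1, force=22)

```text
time: 20.58
position: [0.6302, 0.1827, 0.1404]
tool_rot: [0.632, 0.318, -0.631, 0.319]
ft_force: [0.0, -0.1, 0.6]
grip_width: 0.0556
```

```bash
python3 go.py .63 .1826 .14
```

```text
t 20.58 p [0.6302 0.1827 0.1404] yaw -36.5 q [ 1.120e-01  6.340e-01  1.405e+00 -1.000e-03  1.101e+00  7.500e-01] F [ 0.  -0.1  0.6] M [-0.03 -0.08  0.02] w 0.0556
turn units [ 0.    -0.003 -0.011]
tool cm [ 0.039 -0.009  0.019]
```

Call:
send_rows([
  [[0.02,0,0,0.8,0,0],[0.03,0,0,0.8,0,0],[0.03,0,0,0.8,0,0],[0.03,0,0,0.8,0,0]],
])

```text
time: 20.92
position: [0.6303, 0.1826, 0.1394]
tool_rot: [0.678, 0.203, -0.677, 0.203]
ft_force: [0.7, -0.3, -1.0]
grip_width: 0.0558
```

```bash
python3 go.py .63 .1826 .14; python3 plane.py s12 1
```

```text
t 20.92 p [0.6303 0.1826 0.1394] yaw -56.7 q [ 1.120e-01  6.360e-01  1.406e+00 -1.000e-03  1.099e+00  1.102e+00] F [ 0.7 -0.3 -1. ] M [-0.04 -0.04  0.  ] w 0.0558
turn units [ 0.    -0.008 -0.011]
tool cm [-0.062 -0.012  0.022]Traceback (most recent call last):
  File "plane.py", line 10, in <module>
    q=X[v,u];print(len(q),'rows',v.min(),v.max(),'cols',u.min(),u.max())
                                 ~~~~~^^
    return umr_minimum(a, axis, None, out, keepdims, initial, where)
ValueError: zero-size array to reduction operation minimum which has no identity
```

Call:
send_rows([
  [[0.05,0,0,0.8,0,0],[0.05,0,0,0.8,0,0],[0.05,0,0,0.8,0,0],[0.05,0,0,0.8,0,0]],
])

```text
time: 21.3
position: [0.6305, 0.1827, 0.1374]
tool_rot: [0.703, 0.084, -0.701, 0.084]
ft_force: [0.6, -0.2, 1.2]
grip_width: 0.0558
```

```bash
python3 go.py .63 .1826 .14
```

```text
t 21.3 p [0.6305 0.1827 0.1374] yaw -76.4 q [ 1.120e-01  6.380e-01  1.408e+00 -1.000e-03  1.094e+00  1.446e+00] F [ 0.6 -0.2  1.2] M [ 0.07 -0.08 -0.01] w 0.0558
turn units [ 0.    -0.017 -0.008]
tool cm [-0.257 -0.002  0.049]
```

Call:
send_rows([
  [[0.05,0,0.02,0.8,-0.02,-0.01],[0.05,0,0,0.8,0,0],[0.05,0,0,0.8,0,0]],
])

```text
time: 21.55
position: [0.6307, 0.1824, 0.1363]
tool_rot: [0.707, -0.007, -0.707, -0.007]
ft_force: [-0.6, -0.3, 0.0]
grip_width: 0.0557
```

```bash
python3 go.py .63 .1826 .14
```

```text
t 21.55 p [0.6307 0.1824 0.1363] yaw -91.1 q [ 0.112  0.64   1.407 -0.     1.094  1.702] F [-0.6 -0.3  0. ] M [-0.06  0.04 -0.02] w 0.0557
turn units [ 0.    -0.004 -0.003]
tool cm [-0.373 -0.017  0.066]
```

Call:
send_rows([
  [[0.04,0,0.02,0.8,0,0],[0.04,0,0,0.8,0,0],[0.04,0,0,0.8,0,0]],
])

```text
time: 21.8
position: [0.6309, 0.1823, 0.1356]
tool_rot: [0.701, -0.098, -0.7, -0.098]
ft_force: [-0.3, 0.6, 3.1]
grip_width: 0.0557
```

```bash
python3 go.py .63 .1826 .14
```

```text
t 21.8 p [0.6309 0.1823 0.1356] yaw -105.9 q [ 1.120e-01  6.410e-01  1.408e+00 -1.000e-03  1.092e+00  1.960e+00] F [-0.3  0.6  3.1] M [0.02 0.   0.01] w 0.0557
turn units [-0.    -0.014  0.001]
tool cm [-0.444 -0.001  0.093]
```

Call:
send_rows([
  [[0.03,0,0.03,0.8,-0.01,0],[0.03,0,0,0.8,0,0]],
])

```text
time: 21.97
position: [0.6309, 0.1821, 0.1356]
tool_rot: [0.69, -0.157, -0.689, -0.157]
ft_force: [0.3, -0.8, 1.4]
grip_width: 0.0557
```

```bash
python3 go.py .63 .1826 .14
```

```text
t 21.97 p [0.6309 0.1821 0.1356] yaw -115.7 q [ 1.120e-01  6.410e-01  1.408e+00 -1.000e-03  1.092e+00  2.132e+00] F [ 0.3 -0.8  1.4] M [-0.05  0.06 -0.03] w 0.0557
turn units [ 0.    -0.013 -0.001]
tool cm [-0.441 -0.006  0.101]
```

Call:
send_rows([
  [[0.02,0,0.03,0.8,-0.01,0],[0.02,0,0,0.8,0,0]],
])

```text
time: 22.13
position: [0.6308, 0.181, 0.1356]
tool_rot: [0.674, -0.215, -0.673, -0.213]
ft_force: [-0.2, -0.3, 0.8]
grip_width: 0.0559
```

```bash
python3 go.py .63 .1826 .14
```

```text
t 22.13 p [0.6308 0.181  0.1356] yaw -125.3 q [ 0.111  0.641  1.408 -0.004  1.093  2.3  ] F [-0.2 -0.3  0.8] M [0.1  0.11 0.65] w 0.0559
turn units [ 0.    -0.024 -0.021]
tool cm [-0.436 -0.082  0.154]
```

Mz jumped to 0.65 N·m, so it has jammed just past home. I'll back off half a row, release, and check.

Call:
send_rows([
  [[0,-0.05,0.08,-0.5,-0.02,-0.02],[0,0,0,0,0,0],[0,0,0,0,0,0],[0,0,0,0,0,0],[0,0,0,0,0,0]],
], gripper=0)

```text
time: 22.55
position: [0.6305, 0.1815, 0.1357]
tool_rot: [0.68, -0.196, -0.679, -0.195]
ft_force: [-0.8, -0.3, -0.5]
grip_width: 0.0807
```

Call:
send_rows([
  [[-0.5,0,0,0,0,0],[-1.5,0,0,0,0,0],[-2.5,0,0,0,0,0],[-3,0,0,0,0,0],[-3,0,0,0,0,0],[-2,0,0,0,0,0],[0,0,0,0,0,0]],
])

```text
time: 23.13
position: [0.6289, 0.1816, 0.2649]
tool_rot: [-0.677, 0.197, 0.682, 0.194]
ft_force: [0.7, -0.7, 0.6]
grip_width: 0.087
```

```bash
python3 go.py;python3 plane.py s13 1; python3 - <<'E'
import numpy as np,cv2
im=np.load('s13.npz')['im'];cv2.imwrite('pics/s13.png',cv2.resize(im[100:190,280:370,::-1],None,fx=6,fy=6,interpolation=cv2.INTER_CUBIC))
E
```

```text
t 23.13 p [0.6289 0.1816 0.2649] yaw -122.1 q [ 1.110e-01  5.120e-01  1.269e+00 -1.000e-03  1.367e+00  2.242e+00] F [ 0.7 -0.7  0.6] M [ 0.08 -0.    0.02] w 0.087
turn units [-0.     0.046 -0.046]
133 rows 140 150 cols 318 334
plane slope [-0.016 -0.007] z0 0.1924 -> center rel rim -3.1 mm n 130 std 0.0009
```

View pics/s13.png

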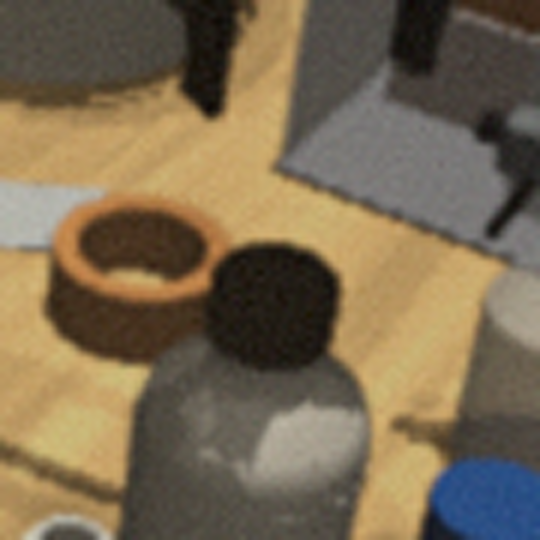

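The cap sits level on the middle jug with its centre 4.9 mm below the dropped-in reading, so about 3.9 mm below the rim. The gripper is clear.

```bash
python3 -c "
from rig import *
print(hand_in())"
```

```text
the job is handed in; nothing more can be done
None
```

The cap is screwed fully home on the middle jug and released. I handed the job in at about 23 s of the 64 s allowed, and no verdict is reported.

**What I did:** I took the left-most cap, set it on the left jug (the one with the 48 mm neck), and turned it backward until it dropped into the thread. I then turned it clockwise until it sank 4.8 mm and jammed just past home (0.65 N·m), backed off 3° and let go.

**Last checks:**
- **Height:** the cap centre measured 3.1 mm below the rim as read. With the roughly 0.8 mm camera offset seen when it had dropped in, that is about 3.9 mm (home is 4 mm).
- **Level:** tilt was within about 0.02 rad, which is close to the measurement noise.
- **Centre and release:** side forces were near zero while screwing, and the gripper was open and well clear. I did not measure the cap's final centring separately.

**What went wrong or disagreed:**
- **Fingertip height:** the real fingertips sat about 25 mm above the reported TCP. My first grasp was too high and squeezed the cap 33 mm sideways on the table.
- **Tilt while turning backward:** by the time it reached the gap, the cap had tilted about 9° in the grip. Opening the gripper let it drop in level, and I then gripped it again, centred.
- **Step 1:** I judge that the cap was level and centred above the thread during the hover before first contact, from the TCP and camera readings. I did not confirm it any other way.
- **Cameras:** the two cameras and the TCP disagreed by 2–5 mm sideways, so I found the final centre by touch.
- **Other objects:** I did not check their positions at the end.

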